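# Check in the courier delivery at the pathology desk

## Robot

A 7-joint arm with a two-finger parallel gripper is mounted at the origin on the work surface. World frame = base frame: x ahead of the robot, y to its left, z up, the work surface at z = 0. Lengths are in m, angles in degrees, forces in N, time in s.
With the tool pointing down it reaches from about 0.4 to 0.875 m from the base axis. Payload 6.5 kg.
Tool frame: the origin (TCP) lies at the centre of the arm's flange, where the gripper is bolted on; the fingertips stand 166 mm ahead of it and the grasp point (between the pads) lies 147 mm ahead of it; z points along the fingers, y is the line along which they close (so a half turn about z gives the same grasp; the last joint's range is limited). The gripper opens to 88 mm and grips with 3 to 60 N. Pads are 18 mm wide; open, the fingers measure 123 mm over their backs; the gripper's body (75 mm by 187 mm) begins 45 mm behind the grasp point.
Start: joints at [-71.631, 30.733, -0.252, 88.115, 0.149, 61.152, -4.079], TCP at [0.245, 0.602, 0.405] pointing down, gripper open.
Joint ranges: [-154.64, 154.64], [-21.42, 123.67], [-72.66, 72.17], [13.99, 137.28], [-74.86, 254.86], [10.95, 109.41], [-158.01, 158.01]. Speed limits (degrees/s): [136.94, 136.94, 180, 180, 180, 180, 180].

## Interface

Orientations are given as a 3x3 rotation matrix whose columns are the frame's x, y, z axes.
In Python, from bench import ctrl gives the robot as it stands. The module is installed in compiled form; this text tells all that it offers.
- The arm moves only by the tool drive_tool, never from a script. Its argument "steps" is one flat list of numbers, 7 for each row, row after row: the shift along the tool's x, y, z in mm, then the turn, a rotation vector about the tool's x, y, z in rad, then the opening, from 0 (shut) to 1 (fully open). A call has 1 to 10 rows; each row shifts and turns the commanded pose from where the row before left it, along the tool's axes as they then stand; what a row does not reach is not made up. A row lasts 1/10 s, in which the tool goes at most 50 mm and 8.59 degrees, less where a joint would pass 70% of its speed; a pose out of reach is approached as far as the arm can. A call with a gripper value outside its range is refused whole. The fingers move at their own pace and stop on an object; "newtons" is the grip in N (left out, the last holds). Time passes only in rows, so rows that do not move let the fingers close. It gives the time, the measured TCP pose, the force, the opening and the grip force at its end, in the units of the state.
- ctrl.observe(): the state, without advancing time (a new reading comes with each control period).
- ctrl.capture(name): name is "scene" or "top" or "wrist"; returns the picture (420x560x3 uint8, red, green, blue); there is no depth.
- ctrl.camera_model(name): a dict with "fovy" (degrees; the focal length in pixels is half the picture's height over the tangent of half this angle, whatever the lens; pixels are square), "cx", "cy" (the principal point, pixels), "R" (3x3) and "t" (3): a world point X has camera coordinates R X + t; the wrist camera has in their place "tool_from_camera" (4x4, takes a point from camera to tool coordinates, whose origin is the TCP and whose axes are the flange's). Camera axes: x right, y down, z forward; pixel columns grow to the right and rows downward; lengths in m; the calibration is good to about 2 mm. A picture is of the moment at which its call begins: read the wrist's pose just before it. camera_model takes no time and is no camera call.
- ctrl.close_job(): hands the job in; it is judged then, once.
The state is a dict: "clock": time; "joints": joint angles; "joint_vel": joint speeds; "joint_efforts": joint torques, N m; "ee_pos": TCP position; "orientation": TCP orientation; "contact_force": force on the tool from outside, world axes, zero at the start; "moment": the same for the moment, N m; "opening": finger opening in m; "finger_force": force on a finger pad.
Only numpy, scipy, OpenCV 4.12 (cv2) and the standard library are available. Lean on these libraries where they do the work, as an engineer would, in place of code of your own. Each camera call takes 0.05 s, during which the arm holds its last target. There are 200 camera calls.

## Task

The specimen bottles have fallen over in the red courier tote: first stand each of them upright on the tote's floor, cap up, without lifting them out of the tote. Then lay every slide mailer flat on the sloped wooden rest, lengthwise up the slope with one end down against the lip and each beside the other, and drop every blue cold pack into the grey bin. Leave the mug, the phone and the mouse where they are.

Things in the scene. Friction and masses are not known exactly. Their poses are not given: they have to be found in the camera images.
- tote: deep open red plastic tote, fixed; outside 340 (own x) x 250 (own y) x 125 high (own z up), walls and floor 4 thick; thin rim flange a few mm wide outside. Origin at the centre of its underside
- bottle_a: square white bottle, round blue screw cap, 140 long: body 46 x 46 for 104 mm from the foot, then neck; cap 34 in diameter, 22 long, its middle 59 from the origin. 0.19 kg. Origin at mid-length on the axis, own z from foot to cap. Starts lying roughly along the tote's y, cap to +y; the two about 95 apart, in either order. It pivots in a light pinch on its cap
- bottle_b: square white bottle, round orange screw cap, 140 long: body 46 x 46 for 104 mm from the foot, then neck; cap 34 in diameter, 22 long, its middle 59 from the origin. 0.19 kg. Origin at mid-length on the axis, own z from foot to cap. Starts lying roughly along the tote's y, cap to -y; the two about 95 apart, in either order. It pivots in a light pinch on its cap
- rest: sloped wooden slide rest standing on the desk, fixed; base 150 (own x) x 270 (own y), about 110 high at the back; high side towards the robot, low edge and lip on the far side. Origin at the centre of its underside
- board: the rest's sloping board, 150 up the slope x 280 wide, inclined 30 degrees. Origin on its top surface at the middle of the lip's upslope face (34 above the desk); own x straight up the slope (towards the robot), own y along the lip, own z square out of the board. The lip is 10 thick, runs the whole width and stands 12 proud of the board
- bin: open grey plastic stock bin, fixed; outside 180 (own x) x 160 (own y) x 110 high, walls and floor 4. Origin at the centre of its underside
- mailer_1: green flat hinged plastic slide mailer, 95 long (own x) x 36 wide (own y) x 18 thick (own z), 0.07 kg, origin at its centre; starts flat on the desk. May be absent
- mailer_2: yellow flat hinged plastic slide mailer, 95 long (own x) x 36 wide (own y) x 18 thick (own z), 0.07 kg, origin at its centre; starts flat on the desk. May be absent
- mailer_3: blue flat hinged plastic slide mailer, 95 long (own x) x 36 wide (own y) x 18 thick (own z), 0.07 kg, origin at its centre; starts flat on the desk. May be absent
- pack_1: light-blue hard cold pack, 110 long (own x) x 44 wide (own y) x 25 thick (own z), 0.14 kg, origin at its centre; starts flat on the desk
- pack_2: light-blue hard cold pack, 110 long (own x) x 44 wide (own y) x 25 thick (own z), 0.14 kg, origin at its centre; starts flat on the desk
- mug: blue ceramic mug, 82 in diameter, 95 high, beyond the tote's far corner; leave alone. Origin at the centre of its underside
- phone: black smartphone lying flat, 150 x 74 x 9, beyond the rest; leave alone. Origin at the centre of its underside
- mouse: black computer mouse, 108 x 60 x 34, between the robot and the work; leave alone. Origin at the centre of its underside

How it is judged:
By the outcome, as a careful person would: the job done as asked, in the order asked, and still so for the second after the job is handed in, with the robot touching nothing.
Of mailer_1, mailer_2, mailer_3 only 2 to 3 are there at a start; the rules pass over those that are not, and their reading is None.
At some moment in a run one of mailer_1, mailer_2, mailer_3, pack_1, pack_2 may be knocked a few centimetres aside while the robot is not near it.
Once in a run the grip may slacken for a moment while it holds something.
It also fails if it takes over 210 s, if anything falls off the work surface, if the arm or the gripper's body presses on something with over 40 N, if the wrist force passes 120 N, or if a joint passes its speed limit or range.

## Working session

There is one attempt and no reset: what is moved stays moved. The work goes in short steps, Python scripts to look and compute and a tool call to move; the robot and the scene stay as the last step left them, time stands still between calls to the robot, and variables do not carry over. Pictures are saved under pics/ and viewed, at most 14 in all, crops included, and the job is handed in when it is done.

Besides the shell and the picture viewer there is one more tool, called after ">>>" as name(argument=value, ...) on one line, values as JSON. drive_tool: Moves the arm, as the interface text tells. Its arguments: {"type":"object","properties":{"steps":{"type":"array","items":{"type":"number"}},"newtons":{"type":"number"}},"required":["steps"]}

```bash
mkdir -p pics
cat > h.py <<'E'
import numpy as np, cv2
from bench import ctrl
def K(m):
    f=210/np.tan(np.radians(m["fovy"])/2); return f,m["cx"],m["cy"]
def pose(name):
    m=ctrl.camera_model(name)
    if name=="wrist":
        s=ctrl.observe(); T=np.eye(4); T[:3,:3]=np.array(s["orientation"]); T[:3,3]=s["ee_pos"]
        W=T@np.array(m["tool_from_camera"]); R=W[:3,:3].T; t=-R@W[:3,3]
    else: R=np.array(m["R"]); t=np.array(m["t"])
    return m,R,t
def shot(name,fn=None):
    P=pose(name); im=np.array(ctrl.capture(name))
    if fn: cv2.imwrite("pics/"+fn,im[:,:,::-1])
    return im,P
def ray(P,uv):
    m,R,t=P; f,cx,cy=K(m); d=np.array([(uv[0]-cx)/f,(uv[1]-cy)/f,1.])
    return -R.T@t, R.T@d
def onz(P,uv,z):
    o,d=ray(P,uv); return o+d*(z-o[2])/d[2]
def proj(P,X):
    m,R,t=P; f,cx,cy=K(m); c=R@np.array(X)+t; return c[0]/c[2]*f+cx,c[1]/c[2]*f+cy
E
python3 - <<'E'
from h import *
for n in("scene","top"):
    im,P=shot(n,n+"0.png"); m=P[0]; print(n,{k:v for k,v in m.items() if k not in("R","t")},"cam",-P[1].T@P[2],P[1].round(3).tolist())
print(ctrl.camera_model("wrist")); s=ctrl.observe(); print(s)
E
```

```text
scene {'fovy': 47.09143017348022, 'cx': 281.1876009105071, 'cy': 212.90377129371961} cam [0.97278342 0.44091994 0.81836898] [[-0.736, 0.677, -0.019], [0.522, 0.548, -0.654], [-0.432, -0.491, -0.756]]
top {'fovy': 53.61027648672504, 'cx': 276.89013810297257, 'cy': 210.22660235134464} cam [ 0.32910396 -0.05081197  0.99893722] [[0.01, -1.0, -0.001], [-0.972, -0.01, -0.236], [0.236, 0.003, -0.972]]
{'fovy': 62.1907017381107, 'cx': 280.9477544762872, 'cy': 211.28510320601987, 'tool_from_camera': array([[ 4.32174799e-04, -9.57736504e-01, -2.87646662e-01,
         7.50968830e-02],
       [ 9.99999772e-01,  2.64488678e-04,  6.21819273e-04,
         1.18896373e-03],
       [-5.19459731e-04, -2.87646866e-01,  9.57736399e-01,
         1.98911014e-02],
       [ 0.00000000e+00,  0.00000000e+00,  0.00000000e+00,
         1.00000000e+00]])}
{'clock': 0.1, 'joints': array([-71.63093063,  30.77475936,  -0.25389803,  88.16283206,
         0.1492121 ,  61.15051825,  -4.07941829]), 'joint_vel': array([ 0.05404652, -0.16823833, -0.0110227 , -0.08378967,  0.02646845,
        0.03388186,  0.0183431 ]), 'joint_efforts': array([ 3.08434064e-03, -5.72073269e+01,  9.93993916e-01, -2.52228498e+01,
       -5.60768531e-02,  1.34199823e-02,  7.02409147e-05]), 'ee_pos': array([0.24509038, 0.60172224, 0.40392343]), 'orientation': array([[-9.26146377e-01,  3.77163987e-01, -4.64275412e-04],
       [ 3.77164253e-01,  9.26145234e-01, -1.46007247e-03],
       [-1.20700294e-04, -1.52734892e-03, -9.99998826e-01]]), 'contact_force': array([-0.61430249, -0.41502567, -0.48552572]), 'moment': array([ 0.05530303, -0.04142468,  0.03271003]), 'finger_force': 0.0, 'opening': 0.08784446316872267}
```

View pics/top0.png

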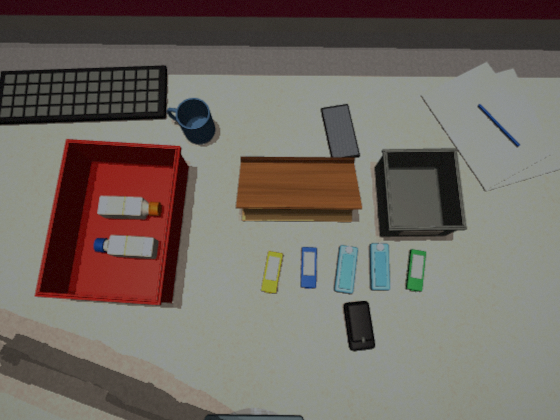

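View pics/scene0.png

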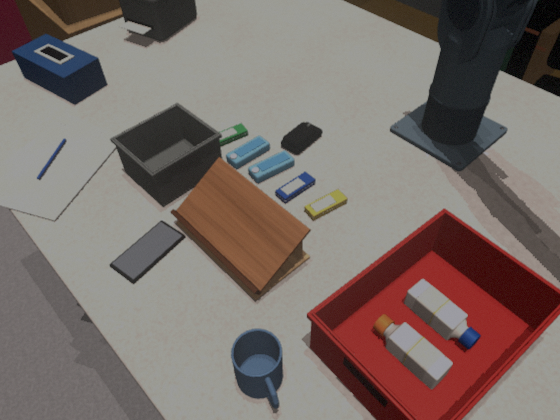

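The top view shows the tote on the left, with bottle_a (blue cap at 101,245) and bottle_b (orange cap at 153,209). The mailers are at yellow (272,271), blue (309,267) and green (416,270), and the packs at (346,269) and (380,266). The rest is around (298,185), the bin at (422,190) and the mouse at (359,325).

```bash
cat >> h.py <<'E'
HS={"yellow":((22,120,80),(35,255,255),.018),"blue":((108,120,60),(130,255,255),.018),"green":((50,120,50),(80,255,255),.018),"pack":((88,80,100),(106,255,255),.025)}
def find(im,P,name,roi=None,amin=80,ztop=None):
    lo,hi,z=HS[name]; z=ztop or z
    m=cv2.inRange(cv2.cvtColor(im,cv2.COLOR_RGB2HSV),lo,hi)
    if roi: k=np.zeros_like(m); k[roi[1]:roi[3],roi[0]:roi[2]]=255; m&=k
    m=cv2.morphologyEx(m,cv2.MORPH_CLOSE,np.ones((5,5),np.uint8))
    out=[]
    for c in cv2.findContours(m,0,2)[0]:
        if cv2.contourArea(c)<amin: continue
        h=cv2.convexHull(c)[:,0,:]
        W=np.array([onz(P,p,z)[:2] for p in h],np.float32)*1000
        (cx,cy),(w,l),a=cv2.minAreaRect(W)
        if w>l: w,l,a=l,w,a+90
        # a: angle of 'w' side; long axis = a+90
        out.append((name,round(cx,1),round(cy,1),round(l,1),round(w,1),round((a+90+90)%180-90,1),h.mean(0).round(0).tolist()))
    return out
E
python3 - <<'E'
from h import *
im,P=shot("top")
for n in HS:
    for r in find(im,P,n): print(r)
im2,P2=shot("scene")
for n in HS:
    for r in find(im2,P2,n): print('S',r)
hsv=cv2.cvtColor(im,cv2.COLOR_RGB2HSV)
m=cv2.inRange(hsv,(0,150,50),(8,255,255))|cv2.inRange(hsv,(172,150,50),(180,255,255))
m[:60]=0
c=max(cv2.findContours(m,0,2)[0],key=cv2.contourArea)
h=cv2.approxPolyDP(cv2.convexHull(c),4,True)[:,0]
for p in h: print('tote',p,onz(P,p,.125).round(4)[:2],onz(P,p,0).round(4)[:2])
# caps and bottles
for n,lo,hi,z in(("orange",(8,140,100),(20,255,255),.027),("bluecap",(105,120,60),(130,255,255),.027),("white",(0,0,110),(180,70,255),.05)):
    q=cv2.inRange(hsv,lo,hi); k=np.zeros_like(q); k[185:270,80:175]=255; q&=k
    for c in cv2.findContours(q,0,2)[0]:
        if cv2.contourArea(c)<25: continue
        r=cv2.minAreaRect(c); print(n,r,onz(P,r[0],z).round(4))
E
python3 - <<'E'
import cv2
im=cv2.imread('pics/top0.png')
a=cv2.resize(im[140:240,220:480],(780,300),interpolation=2); b=cv2.resize(im[130:310,30:190][::],(266*1,300))
b=cv2.resize(im[180:280,70:190],(360,300),interpolation=2)
import numpy as np
c=np.zeros((600,780,3),np.uint8); c[:300]=a; c[300:,:360]=b
s=cv2.imread('pics/scene0.png')[150:290,165:320]; c[300:,400:732]=cv2.resize(s,(332,300),interpolation=2)
cv2.imwrite('pics/crop1.png',c)
E
```

```text
('yellow', 418.8, -36.8, 95.4, 35.3, -9.6, [271.0, 269.0])
('blue', 431.2, -122.6, 94.0, 34.3, -2.5, [308.0, 266.0])
('blue', 479.7, 377.1, 31.4, 22.6, -3.2, [98.0, 244.0])
('blue', 797.8, -610.7, 140.0, 6.0, 39.1, [497.0, 123.0])
('green', 426.5, -374.9, 95.4, 35.3, -9.8, [416.0, 268.0])
('pack', 427.3, -209.8, 107.7, 42.1, -8.5, [347.0, 269.0])
('pack', 433.7, -288.7, 105.8, 41.6, -1.1, [381.0, 272.0])
('pack', 789.1, 163.0, 67.3, 22.1, -71.5, [196.0, 123.0])
S ('yellow', 423.7, -29.4, 93.4, 40.1, -9.1, [326.0, 204.0])
S ('blue', 469.8, 367.5, 33.6, 21.9, -2.2, [469.0, 338.0])
S ('blue', 434.7, -118.4, 92.2, 33.8, -1.7, [297.0, 185.0])
S ('blue', 586.0, -1049.3, 262.1, 131.1, -78.1, [51.0, 53.0])
S ('pack', 782.3, 148.0, 113.2, 52.5, -79.1, [245.0, 362.0])
S ('pack', 433.3, -204.7, 104.7, 41.9, -8.4, [272.0, 165.0])
S ('pack', 439.7, -283.2, 105.8, 41.5, -1.4, [246.0, 151.0])
tote [ 67 139] [0.7024 0.4281] [0.7558 0.4966]
tote [179 146] [0.688  0.1739] [0.7393 0.206 ]
tote [160 304] [0.3411 0.1901] [0.3429 0.2245]
tote [ 35 295] [0.3566 0.4494] [0.3606 0.5209]
orange ((153.5, 208.0), (12.0, 9.0), 90.0) [0.5679 0.25   0.027 ]
bluecap ((98.39189147949219, 244.14865112304688), (9.370742797851562, 13.31631851196289), 9.462321281433105) [0.4788 0.3731 0.027 ]
white ((127.83448028564453, 245.3137969970703), (49.50266647338867, 19.554433822631836), 3.3664608001708984) [0.4732 0.2949 0.05  ]
white ((122.18348693847656, 205.44496154785156), (50.007347106933594, 18.506656646728516), 1.7357045412063599) [0.5678 0.3173 0.05  ]
```

View pics/crop1.png

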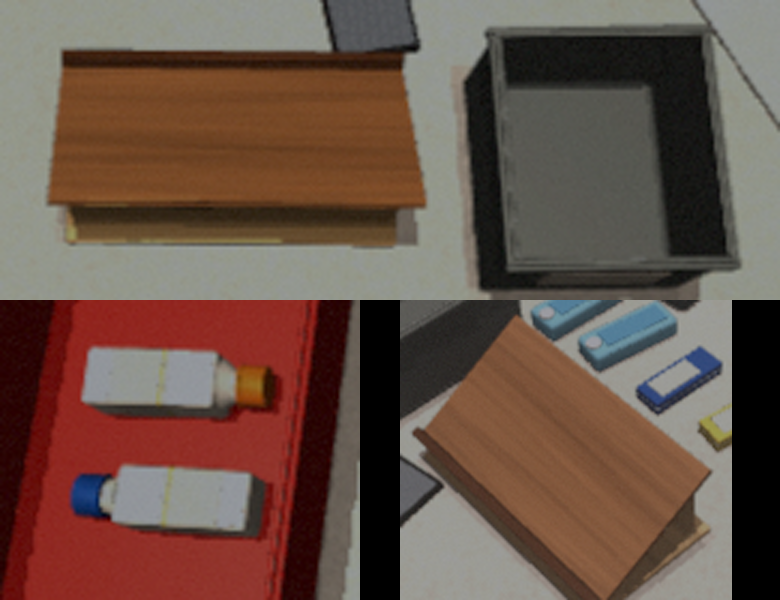

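The crop shows the rest's lip at crop rows 50–68 and its board top edge at row 205. The bin rim corners are at about (487,28), (712,28), (740,268) and (508,268) in crop pixels. Both bottles lie clear of the walls.

```bash
cat >> h.py <<'E'
def Rdown(yaw,tilt=0):
    c,s=np.cos(np.radians(yaw)),np.sin(np.radians(yaw))
    R=np.array([[c,s,0],[s,-c,0],[0,0,-1.]])
    return cv2.Rodrigues(np.array([0,np.radians(tilt),0]))[0]@R   # tilt about world y
def plan(grasp,yaw,tilt=0,s=None):
    "shift (mm, current tool axes) and rotvec (tool) to bring grasp point to grasp"
    s=s or ctrl.observe(); R=np.array(s["orientation"]); p=np.array(s["ee_pos"])
    Rt=Rdown(yaw,tilt); pt=np.array(grasp)-Rt[:,2]*.147
    rv=cv2.Rodrigues(R.T@Rt)[0].ravel()
    print("grasp now",(p+R[:,2]*.147).round(4),"shift mm",(R.T@(pt-p)*1000).round(1),"rotv",rv.round(4),"rows rot",round(np.degrees(np.linalg.norm(rv))/8.5,1), "in target axes",(Rt.T@(pt-p)*1000).round(1))
E
python3 - <<'E'
from h import *
P=pose("top")
c=lambda x,y:(220+x/3,140+y/3)
for n,p,z in(("lipfarL",c(62,50),.039),("lipfarR",c(403,53),.039),("lipbL",c(60,68),.0444),("lipbR",c(406,68),.0444),("topL",c(50,204),.109),("topR",c(424,206),.109),
 ("bin",c(487,28),.11),("bin",c(712,28),.11),("bin",c(740,268),.11),("bin",c(508,268),.11)):
    print(n,onz(P,p,z).round(4))
plan((.478,.372,.2),87)
E
```

```text
lipfarL [0.6968 0.0428 0.039 ]
lipfarR [ 0.6969 -0.236   0.039 ]
lipbL [0.6792 0.0434 0.0444]
lipbR [ 0.682  -0.2369  0.0444]
topL [0.5496 0.0411 0.109 ]
topR [ 0.5508 -0.2339  0.109 ]
bin [ 0.6905 -0.2868  0.11  ]
bin [ 0.6922 -0.4579  0.11  ]
bin [ 0.5065 -0.461   0.11  ]
bin [ 0.5048 -0.2928  0.11  ]
grasp now [0.2451 0.6017 0.2572] shift mm [-302.4 -124.9   57.4] rotv [-8.0000e-04  7.0000e-04  1.2364e+00] rows rot 8.3 in target axes [-217.3  244.6   57.2]
```

>>> drive_tool(steps=[-43.2, -17.8, 8.2, 0, 0, 0, 0.7, -43.2, -17.8, 8.2, 0, 0, 0, 0.7, -43.2, -17.8, 8.2, 0, 0, 0, 0.7, -43.2, -17.8, 8.2, 0, 0, 0, 0.7, -43.2, -17.8, 8.2, 0, 0, 0, 0.7, -43.2, -17.8, 8.2, 0, 0, 0, 0.7, -43.2, -17.8, 8.2, 0, 0, 0, 0.7])

```text
clock: 0.9
ee_pos: [0.4793, 0.371, 0.347]
orientation: [[-0.926, 0.377, 0.0], [0.377, 0.926, 0.0], [-0.0, 0.0, -1.0]]
contact_force: [0.6, -0.3, -0.2]
opening: 0.0615
finger_force: 0.0
```

>>> drive_tool(steps=[0, 0, 0, 0, 0, 0.1374, 0.7, 0, 0, 0, 0, 0, 0.1374, 0.7, 0, 0, 0, 0, 0, 0.1374, 0.7, 0, 0, 0, 0, 0, 0.1374, 0.7, 0, 0, 0, 0, 0, 0.1374, 0.7, 0, 0, 0, 0, 0, 0.1374, 0.7, 0, 0, 0, 0, 0, 0.1374, 0.7, 0, 0, 0, 0, 0, 0.1374, 0.7, 0, 0, 0, 0, 0, 0.1374, 0.7, 0, 0, 0, 0, 0, 0, 0.7])

```text
clock: 1.9
ee_pos: [0.478, 0.3727, 0.3471]
orientation: [[0.053, 0.999, -0.0], [0.999, -0.053, -0.001], [-0.001, -0.0, -1.0]]
contact_force: [0.5, -0.0, -0.1]
opening: 0.0619
finger_force: 0.0
```

Run:
```python
from h import *
im,P=shot("wrist","w1.png"); plan((.478,.372,.2),87)
hsv=cv2.cvtColor(im,cv2.COLOR_RGB2HSV)
for n,lo,hi,z in(("orange",(8,140,100),(20,255,255),.027),("bluecap",(105,120,60),(130,255,255),.027),("white",(0,0,110),(180,70,255),.05)):
    q=cv2.inRange(hsv,lo,hi)
    for c in cv2.findContours(q,0,2)[0]:
        if cv2.contourArea(c)<300: continue
        r=cv2.minAreaRect(c); print(n,r,onz(P,r[0],z).round(4))
```

```text
grasp now [0.4781 0.3726 0.2002] shift mm [-0.7 -0.   0.2] rotv [0.     0.0005 0.003 ] rows rot 0.0 in target axes [-0.7 -0.   0.2]
bluecap ((281.5, 199.0), (32.0, 37.0), 90.0) [0.478  0.3696 0.027 ]
white ((281.9999694824219, 300.9999694824219), (49.99999237060547, 43.99999237060547), -0.0) [0.4738 0.2808 0.05  ]
white ((405.89691162109375, 268.1497802734375), (42.52021408081055, 24.435888290405273), 48.57633590698242) [0.5836 0.3075 0.05  ]
white ((282.0, 246.0), (62.0, 52.0), 90.0) [0.4765 0.3341 0.05  ]
white ((391.2164001464844, 218.12631225585938), (79.36441040039062, 59.686641693115234), 87.79740142822266) [0.569  0.3543 0.05  ]
white ((279.5, 149.5), (299.0, 559.0), 90.0) [0.4788 0.416  0.05  ]
```

View pics/w1.png

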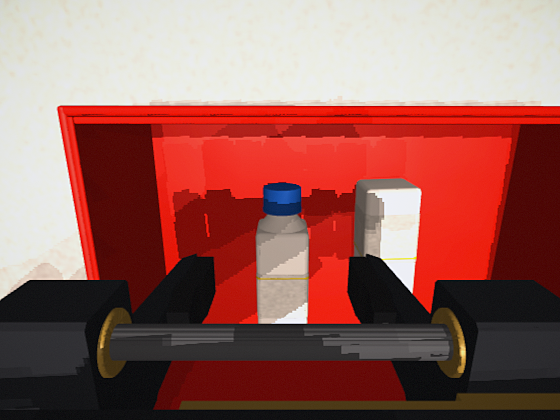

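The wrist view shows the blue cap at (281,199), centred between the fingers. I'll descend and pinch it lightly.

>>> drive_tool(steps=[-1.5, 0, 34, 0, 0, 0.003, 0.7, 0, 0, 34, 0, 0, 0, 0.7, 0, 0, 34, 0, 0, 0, 0.7, 0, 0, 34, 0, 0, 0, 0.7, 0, 0, 20, 0, 0, 0, 0.7, 0, 0, 14, 0, 0, 0, 0.7])

```text
clock: 2.55
ee_pos: [0.4777, 0.3706, 0.1755]
orientation: [[0.052, 0.999, -0.002], [0.999, -0.052, -0.001], [-0.001, -0.002, -1.0]]
contact_force: [-0.4, -0.1, 0.6]
opening: 0.0618
finger_force: 0.0
```

>>> drive_tool(steps=[0, 0, 0, 0, 0, 0, 0.2, 0, 0, 0, 0, 0, 0, 0.2, 0, 0, 0, 0, 0, 0, 0.2, 0, 0, 0, 0, 0, 0, 0.2, 0, 0, 0, 0, 0, 0, 0.2, 0, 0, 0, 0, 0, 0, 0.2], newtons=6)

```text
clock: 3.15
ee_pos: [0.4787, 0.3715, 0.1783]
orientation: [[0.055, 0.998, 0.002], [0.998, -0.055, 0.002], [0.002, 0.002, -1.0]]
contact_force: [0.2, 1.2, 4.6]
opening: 0.0337
finger_force: 6.0
```

>>> drive_tool(steps=[-2, 0, -11, 0, 0, 0, 0.2, -2, 0, -11, 0, 0, 0, 0.2, -2, 0, -11, 0, 0, 0, 0.2, -2, 0, -11, 0, 0, 0, 0.2, -2, 0, -11, 0, 0, 0, 0.2, -2, 0, -11, 0, 0, 0, 0.2, -2, 0, -11, 0, 0, 0, 0.2, -2, 0, -11, 0, 0, 0, 0.2, -2, 0, -11, 0, 0, 0, 0.2, -2, 0, -8, 0, 0, 0, 0.2])

```text
clock: 4.15
ee_pos: [0.4772, 0.3509, 0.2854]
orientation: [[0.056, 0.998, 0.0], [0.998, -0.056, 0.0], [0.0, 0.0, -1.0]]
contact_force: [-0.6, -0.2, -2.5]
opening: 0.0334
finger_force: 6.0
```

Run:
```python
from h import *
im,P=shot("wrist"); im2,P2=shot("scene"); s=ctrl.observe(); print(s["ee_pos"],s["contact_force"],s["opening"],s["finger_force"])
cv2.imwrite("pics/a2.png",np.hstack([cv2.resize(im,(400,300)),im2[120:420,160:560]])[:,:,::-1])
```

```text
[0.47768442 0.35138295 0.28614897] [-0.40877361  1.55037713  8.27841514] 0.033640089357266756 5.991428601555526
```

View pics/a2.png

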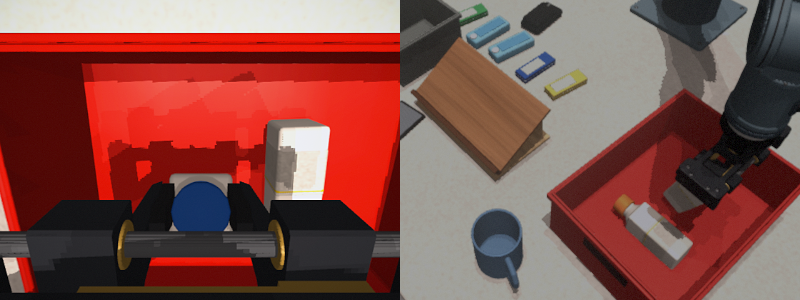

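The wrist view shows the cap face-on at (201,208) with the body beneath it, so the bottle hangs about upright. I'll lower it onto the floor.

>>> drive_tool(steps=[0, 0, 1.5, 0, 0, 0, 0.2, 0, 0, 1.5, 0, 0, 0, 0.2, 0, 0, 1.5, 0, 0, 0, 0.2, 0, 0, 1, 0, 0, 0, 0.2, 0, 0, 0, 0, 0, 0, 0.2])

```text
clock: 4.75
ee_pos: [0.4778, 0.3525, 0.2803]
orientation: [[0.055, 0.998, 0.003], [0.998, -0.055, 0.003], [0.004, 0.003, -1.0]]
contact_force: [-0.3, 1.1, 8.3]
opening: 0.0336
finger_force: 6.0
```

Run:
```python
from h import *
im,P=shot("wrist","a3w.png"); s=ctrl.observe(); print(s["ee_pos"],s["contact_force"],s["opening"],s["finger_force"],s["moment"])
hsv=cv2.cvtColor(im,cv2.COLOR_RGB2HSV)
q=cv2.inRange(hsv,(105,120,60),(130,255,255)); c=max(cv2.findContours(q,0,2)[0],key=cv2.contourArea); print(cv2.boundingRect(c))
cv2.imwrite("pics/a3.png",im[150:330,180:480,::-1])
```

```text
[0.47785299 0.35247373 0.28031287] [-1.3270284   1.39449342  8.93882503] 0.0336859642377807 5.985188679769635 [ 0.29802916  0.07482464 -0.03351464]
(238, 255, 87, 69)
```

View pics/a3.png

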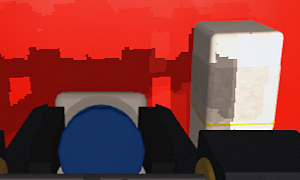

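Run:
```python
from h import *
P=pose("wrist"); s=ctrl.observe(); g=np.array(s["ee_pos"])+np.array(s["orientation"])[:,2]*.147; print(g)
# bottle tilted by th about x through pinch (mid cap); axis a, side b
for th in(-20,-10,0,10,20):
    t=np.radians(th); a=np.array([0,np.sin(t),np.cos(t)]); b=np.array([0,np.cos(t),-np.sin(t)])
    f=lambda ax,sd,x: np.round(proj(P,g+a*ax+b*sd+np.array([x,0,0])),0).tolist()
    print(th,"captop edge",f(.011,.017,0),"cap top ctr",f(.011,0,0),"body top edge",f(-.025,.023,0),f(-.025,.023,.023),"foot edge",f(-.129,.023,0))
```

```text
[0.47827992 0.35297526 0.13331434]
-20 captop edge [280.0, 292.0] cap top ctr [282.0, 321.0] body top edge [278.0, 218.0] [331.0, 215.0] foot edge [276.0, 123.0]
-10 captop edge [280.0, 282.0] cap top ctr [282.0, 318.0] body top edge [278.0, 221.0] [330.0, 218.0] foot edge [277.0, 152.0]
0 captop edge [279.0, 273.0] cap top ctr [282.0, 314.0] body top edge [279.0, 226.0] [329.0, 224.0] foot edge [279.0, 181.0]
10 captop edge [279.0, 266.0] cap top ctr [282.0, 309.0] body top edge [279.0, 233.0] [328.0, 230.0] foot edge [281.0, 209.0]
20 captop edge [279.0, 259.0] cap top ctr [281.0, 304.0] body top edge [280.0, 241.0] [327.0, 239.0] foot edge [282.0, 238.0]
```

The bottle still leans about 20° with its foot at −y: the cap top edge is at row 255, where row 273 would mean upright. I'll ease the grip and carry the cap over the foot.

>>> drive_tool(steps=[-8, 0, -1.2, 0, 0, 0, 0.2, -8, 0, -0.8, 0, 0, 0, 0.2, -8, 0, 0, 0, 0, 0, 0.2, -8, 0, 0, 0, 0, 0, 0.2, -8, 0, 0, 0, 0, 0, 0.2, -8, 0, 0, 0, 0, 0, 0.2, 0, 0, 0, 0, 0, 0, 0.2], newtons=4)

```text
clock: 5.5
ee_pos: [0.4742, 0.3015, 0.2803]
orientation: [[0.057, 0.998, -0.001], [0.998, -0.057, -0.002], [-0.002, -0.001, -1.0]]
contact_force: [0.1, -0.5, -1.6]
opening: 0.0338
finger_force: 4.0
```

```bash
cat >> h.py <<'E'
def tilt(lo,hi,sgn=1,a0=-30):
    "lean of pinched bottle from cap top edge row seen by the wrist camera"
    im,P=shot("wrist"); s=ctrl.observe(); R=np.array(s["orientation"]); g=np.array(s["ee_pos"])+R[:,2]*.147; print("grasp",g.round(4),"F",s["contact_force"].round(1),s["opening"],s["finger_force"])
    q=cv2.inRange(cv2.cvtColor(im,cv2.COLOR_RGB2HSV),lo,hi); q[:, :200]=0; q[:,360:]=0
    c=max(cv2.findContours(q,0,2)[0],key=cv2.contourArea); row=cv2.boundingRect(c)[1]
    T=np.radians(np.arange(-40,60)); y=R[:,0]
    rows=[proj(P,g+(np.sin(t)*y+np.cos(t)*np.array([0,0,1]))*.011+(np.cos(t)*y-np.sin(t)*np.array([0,0,1]))*.017)[1] for t in T]
    print("row",row,"lean toward tool x",np.degrees(T[np.argmin(abs(np.array(rows)-row))]))
    return im
BL=((105,120,60),(130,255,255)); OR=((8,140,100),(20,255,255))
E
python3 - <<'E'
from h import *
tilt(*BL)
E
```

```text
grasp [0.474  0.3023 0.1334] F [-0.3  0.1 -1.9] 0.03356947979723385 3.999882764182985
row 255 lean toward tool x 24.000000000000004
```

Run:
```python
from h import *
im,P=shot("scene"); w,Pw=shot("wrist")
u,v=map(int,proj(P,(.474,.30,.07))); print(u,v)
x0,y0=max(0,min(u-75,410)),max(0,min(v-75,270))
c=cv2.resize(im[y0:y0+150,x0:x0+150],(450,450),interpolation=2)
# draw vertical reference
a=np.array(proj(P,(.474,.30,.004)))-(x0,y0); b=np.array(proj(P,(.474,.30,.133)))-(x0,y0)
cv2.line(c,tuple((a*3).astype(int).tolist()),tuple((b*3).astype(int).tolist()),(0,255,0),1)
w2=cv2.resize(w[180:330,200:360],(350,328))
o=np.zeros((450,800,3),np.uint8); o[:,:450]=c; o[:328,450:]=w2
cv2.imwrite("pics/a4.png",o[:,:,::-1])
```

```text
443 299
```

View pics/a4.png

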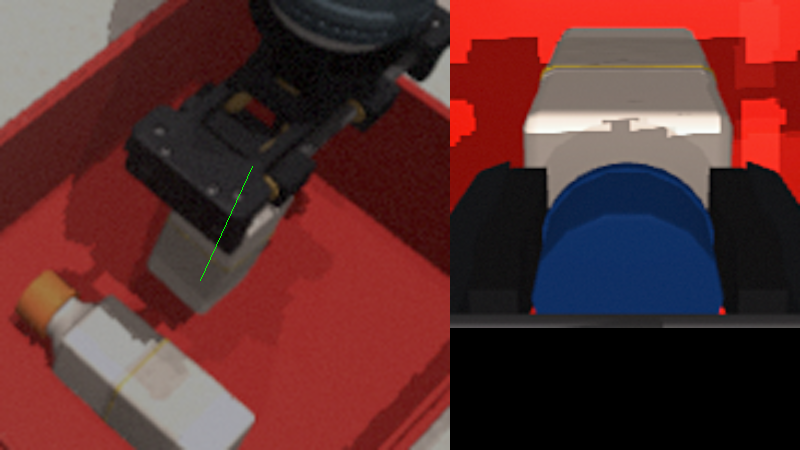

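The bottle is now upright within about 4°: the cap top edge is near row 277 and the foot near row 193. I'll set it down, release and raise.

>>> drive_tool(steps=[0, 0, 1, 0, 0, 0, 0.2, 0, 0, 1, 0, 0, 0, 0.2, 0, 0, 0, 0, 0, 0, 0.2, 0, 0, 0, 0, 0, 0, 0.55, 0, 0, 0, 0, 0, 0, 0.55, 0, 0, 0, 0, 0, 0, 0.55, 0, 0, -10, 0, 0, 0, 0.55, 0, 0, -25, 0, 0, 0, 0.6, 0, 0, -35, 0, 0, 0, 0.7, 0, 0, -35, 0, 0, 0, 0.7])

```text
clock: 6.65
ee_pos: [0.4743, 0.3029, 0.3854]
orientation: [[0.056, 0.998, -0.0], [0.998, -0.056, -0.0], [-0.0, -0.0, -1.0]]
contact_force: [0.7, 0.7, -0.4]
opening: 0.0614
finger_force: 0.0
```

Run:
```python
from h import *
plan((.568,.250,.2),87)
im,P=shot("top"); hsv=cv2.cvtColor(im,cv2.COLOR_RGB2HSV)
for n,(lo,hi),z in(("o",OR,.027),("b",BL,.144)):
    q=cv2.inRange(hsv,lo,hi); q[:,200:]=0; q[300:]=0;q[:150]=0
    for c in cv2.findContours(q,0,2)[0]:
        if cv2.contourArea(c)>25: r=cv2.minAreaRect(c); print(n,r,onz(P,r[0],z).round(4))
```

```text
grasp now [0.4742 0.3029 0.2384] shift mm [-47.6  96.6  38.4] rotv [-0.0002  0.0005 -0.0034] rows rot 0.0 in target axes [-47.9  96.4  38.4]
o ((153.5, 207.5), (11.0, 9.0), 90.0) [0.5692 0.2501 0.027 ]
```

>>> drive_tool(steps=[0, 0, 35, 0, 0, 0, 0.7, 0, 0, 35, 0, 0, 0, 0.7, 0, 0, 25, 0, 0, 0, 0.7, 0, 0, 10, 0, 0, 0, 0.7, 0, 0, 0, 0, 0, 0, 0.2, 0, 0, 0, 0, 0, 0, 0.2, 0, 0, 0, 0, 0, 0, 0.2, 0, 0, 0, 0, 0, 0, 0.2, 0, 0, 0, 0, 0, 0, 0.2, 0, 0, -4, 0, 0, 0, 0.2], newtons=12)

```text
clock: 7.7
ee_pos: [0.4743, 0.3031, 0.2829]
orientation: [[0.055, 0.998, -0.0], [0.998, -0.055, -0.0], [-0.0, -0.0, -1.0]]
contact_force: [-0.1, 0.9, -2.0]
opening: 0.0326
finger_force: 12.0
```

>>> drive_tool(steps=[8, 0, 0, 0, 0, 0, 0.2, 8, 0, 0, 0, 0, 0, 0.2, 8, 0, 0, 0, 0, 0, 0.2, 8, 0, 0, 0, 0, 0, 0.2, 8, 0, 0, 0, 0, 0, 0.2, 8, 0, 0, 0, 0, 0, 0.2, 8, 0, 0, 0, 0, 0, 0.2, 4, 0, 0, 0, 0, 0, 0.2, 0, 0, 2, 0, 0, 0, 0.2, 0, 0, 1.5, 0, 0, 0, 0.2])

```text
clock: 8.7
ee_pos: [0.478, 0.3635, 0.28]
orientation: [[0.056, 0.998, 0.001], [0.998, -0.056, 0.001], [0.002, 0.001, -1.0]]
contact_force: [-2.4, 1.6, 11.4]
opening: 0.0326
finger_force: 12.0
```

>>> drive_tool(steps=[0, 0, 0, 0, 0, 0, 0.2, 0, 0, 0, 0, 0, 0, 0.55, 0, 0, 0, 0, 0, 0, 0.55, 0, 0, 0, 0, 0, 0, 0.55, 0, 0, -10, 0, 0, 0, 0.55, 0, 0, -30, 0, 0, 0, 0.6, 0, 0, -35, 0, 0, 0, 0.7, 0, 0, -30, 0, 0, 0, 0.7])

```text
clock: 9.5
ee_pos: [0.4779, 0.3628, 0.3866]
orientation: [[0.056, 0.998, 0.001], [0.998, -0.056, 0.0], [0.0, 0.001, -1.0]]
contact_force: [1.1, 0.2, 0.9]
opening: 0.0616
finger_force: 0.0
```

Run:
```python
from h import *
plan((.569,.250,.2),87)
w,P=shot("wrist"); im,P2=shot("scene")
cv2.imwrite("pics/a5.png",np.hstack([cv2.resize(w,(400,300)),im[120:420,160:560]])[:,:,::-1])
```

```text
grasp now [0.478  0.3629 0.2396] shift mm [-107.6   97.2   39.6] rotv [ 0.0009 -0.0005 -0.0036] rows rot 0.0 in target axes [-107.9   96.9   39.6]
```

View pics/a5.png

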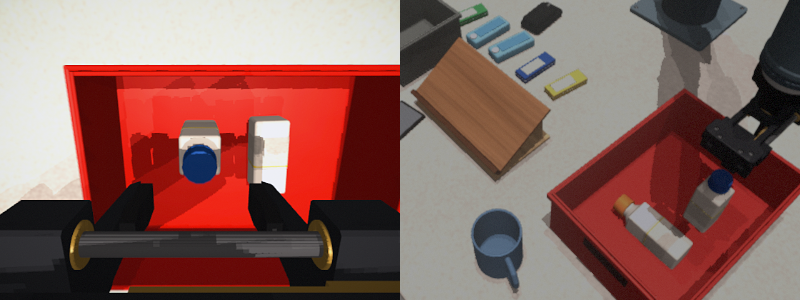

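Bottle A stands upright (blue cap at (200,163) in the wrist view). Next is bottle B.

>>> drive_tool(steps=[-36, 32.4, 13, 0, 0, -0.0036, 0.7, -36, 32.4, 13, 0, 0, 0, 0.7, -36, 32.4, 13, 0, 0, 0, 0.7, 0, 0, 0, 0, 0, 0, 0.7])

```text
clock: 10.0
ee_pos: [0.572, 0.242, 0.3439]
orientation: [[0.063, 0.998, 0.0], [0.998, -0.063, -0.006], [-0.006, 0.001, -1.0]]
contact_force: [0.1, 0.8, 0.1]
opening: 0.0615
finger_force: 0.0
```

Run:
```python
from h import *
w,P=shot("wrist"); plan((.569,.250,.029),87)
q=cv2.inRange(cv2.cvtColor(w,cv2.COLOR_RGB2HSV),*OR)
for c in cv2.findContours(q,0,2)[0]:
    if cv2.contourArea(c)>200:
        b=cv2.boundingRect(c); print(b); 
        for p in((b[0],b[1]),(b[0]+b[2],b[1]),(b[0]+b[2]/2,b[1]+b[3])): print(onz(P,p,.027).round(4),onz(P,p,.044).round(4))
```

```text
grasp now [0.5703 0.2454 0.1974] shift mm [  4.6  -1.5 168.4] rotv [-0.0005  0.0032 -0.0069] rows rot 0.1 in target axes [  4.   -1.6 168.4]
(360, 378, 44, 23)
[0.642  0.0397 0.027 ] [0.6382 0.0556 0.044 ]
[0.6879 0.0367 0.027 ] [0.6815 0.0528 0.044 ]
[0.6656 0.0079 0.027 ] [0.6605 0.0257 0.044 ]
(270, 364, 25, 37)
[0.5494 0.0632 0.027 ] [0.551  0.0778 0.044 ]
[0.5751 0.0616 0.027 ] [0.5752 0.0763 0.044 ]
[0.5593 0.0147 0.027 ] [0.5603 0.032  0.044 ]
(452, 314, 14, 59)
[0.7317 0.111  0.027 ] [0.7228 0.1229 0.044 ]
[0.7454 0.1102 0.027 ] [0.7357 0.122  0.044 ]
[0.7447 0.0395 0.027 ] [0.735  0.0555 0.044 ]
(255, 171, 41, 32)
[0.551  0.2642 0.027 ] [0.5524 0.2673 0.044 ]
[0.5862 0.262  0.027 ] [0.5856 0.2652 0.044 ]
[0.5666 0.2346 0.027 ] [0.5672 0.2394 0.044 ]
```

>>> drive_tool(steps=[4, -1.5, 34, 0, 0.003, -0.007, 0.7, 0, 0, 34, 0, 0, 0, 0.7, 0, 0, 34, 0, 0, 0, 0.7, 0, 0, 34, 0, 0, 0, 0.7, 0, 0, 20, 0, 0, 0, 0.7, 0, 0, 12, 0, 0, 0, 0.7, 0, 0, 0, 0, 0, 0, 0.7])

```text
clock: 10.75
ee_pos: [0.5664, 0.2556, 0.1762]
orientation: [[0.044, 0.999, -0.002], [0.999, -0.044, 0.002], [0.002, -0.003, -1.0]]
contact_force: [0.6, -0.3, 0.6]
opening: 0.0617
finger_force: 0.0
```

>>> drive_tool(steps=[0, 0, 0, 0, 0, 0, 0.2, 0, 0, 0, 0, 0, 0, 0.2, 0, 0, 0, 0, 0, 0, 0.2, 0, 0, 0, 0, 0, 0, 0.2, 0, 0, 0, 0, 0, 0, 0.2, 0, 0, 0, 0, 0, 0, 0.2], newtons=4)

```text
clock: 11.35
ee_pos: [0.5679, 0.2549, 0.1781]
orientation: [[0.045, 0.999, 0.001], [0.999, -0.045, 0.004], [0.004, 0.001, -1.0]]
contact_force: [0.5, -0.5, 4.0]
opening: 0.0338
finger_force: 4.0
```

>>> drive_tool(steps=[0, 0, -11, 0, 0, 0, 0.2, 0, 0, -11, 0, 0, 0, 0.2, 0, 0, -11, 0, 0, 0, 0.2, 2, 0, -11, 0, 0, 0, 0.2, 2, 0, -11, 0, 0, 0, 0.2, 3, 0, -11, 0, 0, 0, 0.2, 5, 0, -11, 0, 0, 0, 0.2, 7, 0, -11, 0, 0, 0, 0.2, 8, 0, -11, 0, 0, 0, 0.2, 8, 0, -6, 0, 0, 0, 0.2])

```text
clock: 12.35
ee_pos: [0.5693, 0.2905, 0.2839]
orientation: [[0.045, 0.999, 0.001], [0.999, -0.045, 0.004], [0.004, 0.001, -1.0]]
contact_force: [0.3, 0.4, -1.9]
opening: 0.0335
finger_force: 4.0
```

>>> drive_tool(steps=[8, 0, -2, 0, 0, 0, 0.2, 8, 0, -2, 0, 0, 0, 0.2, 8, 0, 0, 0, 0, 0, 0.2, 8, 0, 0, 0, 0, 0, 0.2, 0, 0, 0, 0, 0, 0, 0.2, 0, 0, 0, 0, 0, 0, 0.2])

```text
clock: 12.95
ee_pos: [0.5704, 0.3214, 0.2862]
orientation: [[0.045, 0.999, -0.0], [0.999, -0.045, 0.002], [0.002, -0.0, -1.0]]
contact_force: [0.1, -0.4, -2.5]
opening: 0.0339
finger_force: 4.0
```

Run:
```python
from h import *
im,P=shot("scene"); w=tilt(*OR)
u,v=map(int,proj(P,(.569,.30,.07)))
x0,y0=max(0,min(u-75,410)),max(0,min(v-75,270))
c=cv2.resize(im[y0:y0+150,x0:x0+150],(450,450),interpolation=2)
o=np.zeros((450,800,3),np.uint8); o[:,:450]=c; o[:328,450:]=cv2.resize(w[180:330,200:360],(350,328))
cv2.imwrite("pics/b1.png",o[:,:,::-1])
```

```text
grasp [0.5706 0.3211 0.1395] F [-0.2  1.1 -2.3] 0.03390189734812945 4.000248305965215
row 247 lean toward tool x 56.0
```

View pics/b1.png

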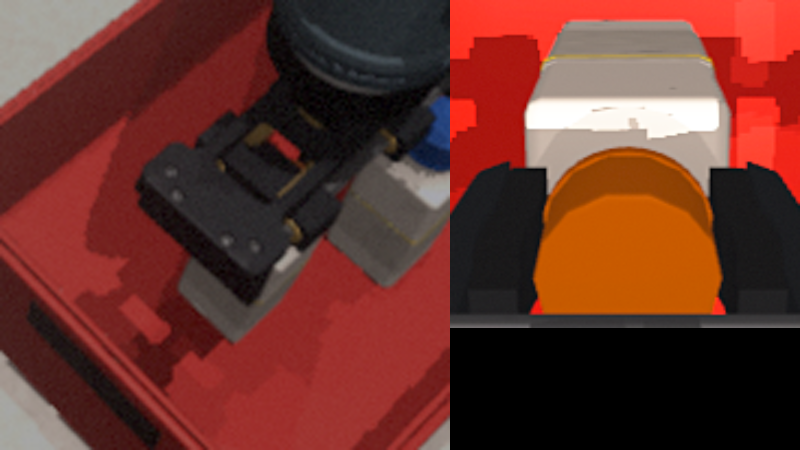

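Bottle B hangs upright. I'll lower it gently to contact.

>>> drive_tool(steps=[0, 0, 1, 0, 0, 0, 0.2, 0, 0, 1, 0, 0, 0, 0.2, 0, 0, 1, 0, 0, 0, 0.2, 0, 0, 1, 0, 0, 0, 0.2, 0, 0, 0, 0, 0, 0, 0.2])

```text
clock: 13.55
ee_pos: [0.5709, 0.3214, 0.2835]
orientation: [[0.045, 0.999, 0.001], [0.999, -0.045, 0.004], [0.004, 0.001, -1.0]]
contact_force: [-0.7, -1.0, 3.7]
opening: 0.0338
finger_force: 4.0
```

>>> drive_tool(steps=[0, 0, 1, 0, 0, 0, 0.2, 0, 0, 1, 0, 0, 0, 0.2, 0, 0, 0, 0, 0, 0, 0.2])

```text
clock: 13.85
ee_pos: [0.571, 0.3214, 0.2815]
orientation: [[0.045, 0.999, 0.001], [0.999, -0.045, 0.004], [0.004, 0.001, -1.0]]
contact_force: [-0.5, -1.2, 5.0]
opening: 0.034
finger_force: 4.0
```

>>> drive_tool(steps=[0, 0, 0, 0, 0, 0, 0.55, 0, 0, 0, 0, 0, 0, 0.55, 0, 0, 0, 0, 0, 0, 0.55, 0, 0, -10, 0, 0, 0, 0.55, 0, 0, -30, 0, 0, 0, 0.6, 0, 0, -35, 0, 0, 0, 0.7, 0, 0, -40, 0, 0, 0, 0.9, 0, 0, -40, 0, 0, 0, 0.9, 0, 0, 0, 0, 0, 0, 0.9])

```text
clock: 14.75
ee_pos: [0.5721, 0.3211, 0.4427]
orientation: [[0.045, 0.999, 0.01], [0.999, -0.045, 0.009], [0.009, 0.009, -1.0]]
contact_force: [0.6, 0.4, 0.1]
opening: 0.0791
finger_force: 0.0
```

Run:
```python
from h import *
w,P=shot("wrist")
print("joints",ctrl.observe()["joints"].round(0))
for (lo,hi) in(OR,BL):
    q=cv2.inRange(cv2.cvtColor(w,cv2.COLOR_RGB2HSV),lo,hi)
    for c in cv2.findContours(q,0,2)[0]:
        if cv2.contourArea(c)>300: r=cv2.minAreaRect(c); print(r,onz(P,r[0],.144).round(4))
plan((.42,-.033,.16),-9); plan((.42,-.033,.16),171)
im,P=shot("top")
for n in HS:
    for r in find(im,P,n,(220,220,450,310)): print(r)
```

```text
joints [-49.  31.  23.  86. -13.  65. -26.]
((347.999755859375, 387.9888916015625), (24.99382781982422, 46.5662841796875), 88.72696685791016) [0.632  0.1322 0.144 ]
((275.5, 207.5), (43.0, 39.0), 90.0) [0.5699 0.3194 0.144 ]
((463.660888671875, 272.90087890625), (62.382816314697266, 66.99390411376953), 45.83031463623047) [0.7334 0.2514 0.144 ]
((161.00001525878906, 167.00001525878906), (41.14365005493164, 47.404640197753906), 63.43495178222656) [0.4797 0.3575 0.144 ]
grasp now [0.5721 0.322  0.2925] shift mm [-361.4 -135.9  129.3] rotv [-0.0017 -0.0097  1.6827] rows rot 11.3 in target axes [-94.1 373.3 132.5]
grasp now [0.5721 0.322  0.2925] shift mm [-361.4 -135.9  129.3] rotv [ 0.0094 -0.0017 -1.4588] rows rot 9.8 in target axes [  94.1 -373.3  132.5]
('yellow', 418.8, -36.8, 95.4, 35.3, -9.6, [271.0, 269.0])
('blue', 431.2, -122.7, 93.9, 34.2, -2.5, [309.0, 264.0])
('green', 426.5, -374.8, 95.4, 35.5, -9.8, [416.0, 267.0])
('pack', 427.3, -209.7, 107.7, 42.4, -8.5, [347.0, 269.0])
('pack', 433.7, -288.6, 105.7, 41.6, -1.1, [381.0, 272.0])
```

>>> drive_tool(steps=[-45.2, -17, 14, 0, 0, 0, 1, -45.2, -17, 16, 0, 0, 0, 1, -45.2, -17, 16, 0, 0, 0, 1, -45.2, -17, 16, 0, 0, 0, 1, -45.2, -17, 16, 0, 0, 0, 1, -45.2, -17, 16, 0, 0, 0, 1, -45.2, -17, 16, 0, 0, 0, 1, -45.2, -17, 16, 0, 0, 0, 1])

```text
clock: 15.65
ee_pos: [0.4189, -0.0295, 0.3093]
orientation: [[0.044, 0.999, -0.002], [0.999, -0.044, 0.003], [0.003, -0.002, -1.0]]
contact_force: [1.1, -1.3, -0.8]
opening: 0.0882
finger_force: 0.0
```

>>> drive_tool(steps=[0, 0, 0, 0, 0, 0.14, 1, 0, 0, 0, 0, 0, 0.14, 1, 0, 0, 0, 0, 0, 0.14, 1, 0, 0, 0, 0, 0, 0.14, 1, 0, 0, 0, 0, 0, 0.14, 1, 0, 0, 0, 0, 0, 0.14, 1, 0, 0, 0, 0, 0, 0.14, 1, 0, 0, 0, 0, 0, 0.14, 1, 0, 0, 0, 0, 0, 0.14, 1, 0, 0, 0, 0, 0, 0.14, 1])

```text
clock: 16.65
ee_pos: [0.42, -0.0281, 0.3098]
orientation: [[0.993, 0.12, -0.002], [0.12, -0.993, 0.002], [-0.002, -0.003, -1.0]]
contact_force: [0.9, 0.6, 0.9]
opening: 0.0883
finger_force: 0.0
```

>>> drive_tool(steps=[0, 0, 0, 0, 0, 0.14, 1, 0, 0, 0, 0, 0, 0.14, 1, 0, 0, 0, 0, 0, 0, 1])

```text
clock: 16.95
ee_pos: [0.4201, -0.028, 0.3098]
orientation: [[0.988, -0.155, -0.002], [-0.155, -0.988, 0.002], [-0.002, -0.001, -1.0]]
contact_force: [-0.3, 0.7, 0.2]
opening: 0.0882
finger_force: 0.0
```

```bash
cat >> h.py <<'E'
def aim(name,z,dyaw=0,near=True,ztop=None,up=0):
    im,P=shot("wrist"); s=ctrl.observe(); R=np.array(s["orientation"]); g=(np.array(s["ee_pos"])+R[:,2]*.147)*1000
    rs=find(im,P,name,amin=600,ztop=ztop); rs.sort(key=lambda r:np.hypot(r[1]-g[0],r[2]-g[1])); r=rs[0]; print(r)
    yaw=np.degrees(np.arctan2(R[1,0],R[0,0])); d=(r[5]-yaw+90)%180-90
    plan((r[1]/1000,r[2]/1000,z),yaw+d,s=s); return im,P
E
python3 - <<'E'
from h import *
im,P=aim("yellow",.021); cv2.imwrite("pics/y1.png",im[:,:,::-1])
E
```

```text
('yellow', 421.6, -34.2, 94.2, 34.7, -9.4, [297.0, 186.0])
grasp now [ 0.4199 -0.0278  0.1629] shift mm [  2.6   6.1 141.9] rotv [-0.0016  0.002   0.0129] rows rot 0.1 in target axes [  2.4   5.8 141.9]
```

View pics/y1.png

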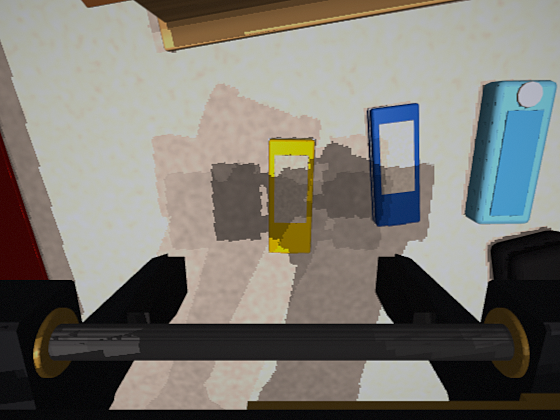

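The wrist view shows the yellow mailer at (292,195), between the fingers. I'll descend and grip.

>>> drive_tool(steps=[2.5, 6, 35, 0, 0.002, 0.013, 0.75, 0, 0, 35, 0, 0, 0, 0.75, 0, 0, 35, 0, 0, 0, 0.75, 0, 0, 25, 0, 0, 0, 0.75, 0, 0, 10, 0, 0, 0, 0.75, 0, 0, 0, 0, 0, 0, 0.75])

```text
clock: 17.6
ee_pos: [0.4217, -0.0343, 0.1692]
orientation: [[0.986, -0.164, -0.001], [-0.164, -0.986, 0.003], [-0.002, -0.003, -1.0]]
contact_force: [-0.2, -0.5, 0.6]
opening: 0.066
finger_force: 0.0
```

>>> drive_tool(steps=[0, 0, 0, 0, 0, 0, 0.2, 0, 0, 0, 0, 0, 0, 0.2, 0, 0, 0, 0, 0, 0, 0.2, 0, 0, 0, 0, 0, 0, 0.2, 0, 0, 0, 0, 0, 0, 0.2, 0, 0, 0, 0, 0, 0, 0.2], newtons=20)

```text
clock: 18.2
ee_pos: [0.4228, -0.0341, 0.171]
orientation: [[0.986, -0.166, 0.003], [-0.166, -0.986, 0.003], [0.003, -0.003, -1.0]]
contact_force: [-0.2, -0.5, 6.5]
opening: 0.0356
finger_force: 20.0
```

Run:
```python
from h import *
print(ctrl.observe()["finger_force"])
plan((.42,-.03,.2),0)
# board target: board origin B, normal n, up-slope u
B=np.array([.681,-.096,.034]); u=np.array([-np.cos(np.pi/6),0,.5]); n=np.array([.5,0,np.cos(np.pi/6)])
for y in(.075,0,-.075): print((B+u*.0475+n*.021+[0,y,0]).round(4),(B+u*.0575+n*.06+[0,y,0]).round(4))
```

```text
20.008176863193512
grasp now [ 0.4232 -0.0337  0.024 ] shift mm [  -3.    -4.2 -176. ] rotv [-0.0031 -0.0028 -0.1669] rows rot 1.1 in target axes [  -2.8   -4.1 -176. ]
[ 0.6504 -0.021   0.0759] [ 0.6612 -0.021   0.1147]
[ 0.6504 -0.096   0.0759] [ 0.6612 -0.096   0.1147]
[ 0.6504 -0.171   0.0759] [ 0.6612 -0.171   0.1147]
```

>>> drive_tool(steps=[0, 0, -25, 0, 0, 0, 0.2, 0, 0, -40, 0, 0, -0.056, 0.2, 0, 0, -40, 0, 0, -0.056, 0.2, 0, 0, -45, 0, 0, -0.055, 0.2, 42, -2, 0, 0, 0, 0, 0.2, 42, -2, 0, 0, 0, 0, 0.2, 42, -2, 0, 0, 0, 0, 0.2, 42, -2, 0, 0, 0, 0, 0.2, 42, -2, 0, 0, 0, 0, 0.2, 42, -2, 0, 0, 0, 0, 0.2])

```text
clock: 19.2
ee_pos: [0.6756, -0.022, 0.3207]
orientation: [[1.0, 0.001, 0.001], [0.001, -1.0, 0.003], [0.001, -0.003, -1.0]]
contact_force: [0.9, -0.4, 0.1]
opening: 0.0361
finger_force: 20.0
```

>>> drive_tool(steps=[42, -1, 0, 0, 0, 0, 0.2, 0, 0, 0, 0, -0.131, 0, 0.2, 0, 0, 0, 0, -0.131, 0, 0.2, 0, 0, 0, 0, -0.131, 0, 0.2, 0, 0, 0, 0, -0.131, 0, 0.2, 0, 0, 0, 0, 0, 0, 0.2, 0, 0, 0, 0, 0, 0, 0.2])

```text
clock: 19.9
ee_pos: [0.7164, -0.0217, 0.3205]
orientation: [[0.868, -0.0, -0.496], [0.001, -1.0, 0.002], [-0.496, -0.002, -0.868]]
contact_force: [1.0, -0.4, -0.2]
opening: 0.0361
finger_force: 20.0
```

Run:
```python
from h import *
s=ctrl.observe(); print(s["joints"].round(0),s["opening"],s["finger_force"],s["orientation"].round(3).tolist())
plan((.6612,-.021,.1147),0,30)
w,P=shot("wrist"); cv2.imwrite("pics/y2.png",w[:,:,::-1])
```

```text
[-21.  58.  41.  66. -28.  96. -72.] 0.03609280506753084 19.998876750469208 [[0.868, -0.0, -0.496], [0.001, -1.0, 0.002], [-0.496, -0.002, -0.868]]
grasp now [ 0.6434 -0.0213  0.1929] shift mm [54.9 -0.5 59.1] rotv [-0.0021 -0.0046  0.0012] rows rot 0.0 in target axes [55.2 -0.7 58.8]
```

View pics/y2.png

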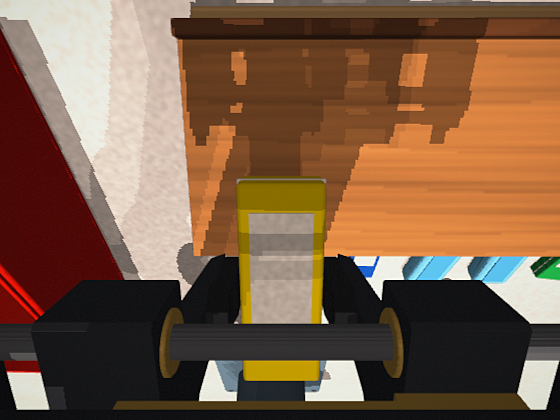

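The mailer is held squarely. The lip strip is at rows 18–38 and the board's left edge is near column 185. I'll check these against the predicted lip location.

Run:
```python
from h import *
P=pose("wrist"); u=np.array([-np.cos(np.pi/6),0,.5]); n=np.array([.5,0,np.cos(np.pi/6)])
for x0 in(.675,.681,.687):
    B=np.array([x0,-.096,.034]); L=np.array([0,.14,0])
    print(x0,[np.round(proj(P,B+L+d),0).tolist() for d in(0*u,n*.012,n*.012-u*.01,u*.15)])
s=ctrl.observe(); R=s["orientation"]; g=s["ee_pos"]+R[:,2]*.147
for d in(.045,.0475,.05): print("mailer tip",d,np.round(proj(P,g+R[:,0]*(d-.0016)+R[:,2]*.006),0))
```

```text
0.675 [[185.0, 55.0], [180.0, 52.0], [179.0, 35.0], [200.0, 263.0]]
0.681 [[183.0, 46.0], [178.0, 42.0], [176.0, 24.0], [198.0, 259.0]]
0.687 [[181.0, 36.0], [176.0, 32.0], [174.0, 13.0], [197.0, 254.0]]
mailer tip 0.045 [285. 188.]
mailer tip 0.0475 [285. 182.]
mailer tip 0.05 [285. 176.]
```

>>> drive_tool(steps=[29, -0.5, 0, 0, -0.004, 0, 0.2, 29, 0, 15, 0, 0, 0, 0.2, 0, 0, 42, 0, 0, 0, 0.2, 0, 0, 20, 0, 0, 0, 0.2, 0, 0, 10, 0, 0, 0, 0.2, 0, 0, 0, 0, 0, 0, 0.2, 0, 0, 0, 0, 0, 0, 0.2])

```text
clock: 20.65
ee_pos: [0.7235, -0.0207, 0.2187]
orientation: [[0.866, 0.0, -0.499], [0.001, -1.0, 0.002], [-0.499, -0.002, -0.866]]
contact_force: [0.2, -0.5, -0.3]
opening: 0.0358
finger_force: 20.0
```

```bash
cat >> h.py <<'E'
def slot(x0,y,up,h,tz=.034):
    u=np.array([-np.cos(np.pi/6),0,.5]); n=np.array([.5,0,np.cos(np.pi/6)])
    return np.array([x0,y,tz])+u*up+n*h
E
python3 - <<'E'
from h import *
s=ctrl.observe(); print(s["contact_force"],s["opening"])
plan(slot(.684,-.021,.0475,.024),0,30)
E
```

```text
[ 0.16725005 -0.4586303  -0.25646593] 0.03579143695431152
grasp now [ 0.6501 -0.0204  0.0913] shift mm [10.6  0.4  8.7] rotv [-0.002  -0.0009  0.0014] rows rot 0.0 in target axes [10.6  0.3  8.7]
```

Not down far enough yet, so I'll lower in small steps.

>>> drive_tool(steps=[0, 0, 3, 0, 0, 0, 0.2, 0, 0, 3, 0, 0, 0, 0.2, 3, 0, 0, 0, 0, 0, 0.2, 3, 0, 0, 0, 0, 0, 0.2, 2, 0, 0, 0, 0, 0, 0.2, 0, 0, 0, 0, 0, 0, 0.2])

```text
clock: 21.25
ee_pos: [0.7272, -0.0209, 0.2078]
orientation: [[0.865, 0.0, -0.501], [0.001, -1.0, 0.002], [-0.501, -0.003, -0.865]]
contact_force: [1.7, 0.1, 1.1]
opening: 0.0356
finger_force: 20.0
```

>>> drive_tool(steps=[1.5, 0, 0, 0, 0, 0, 0.2, 1.5, 0, 0, 0, 0, 0, 0.2, 0, 0, 0, 0, 0, 0, 0.2])

```text
clock: 21.55
ee_pos: [0.7295, -0.0208, 0.2065]
orientation: [[0.865, -0.0, -0.502], [0.001, -1.0, 0.002], [-0.502, -0.003, -0.865]]
contact_force: [0.5, -0.5, 3.2]
opening: 0.0359
finger_force: 20.0
```

>>> drive_tool(steps=[1.5, 0, 0, 0, 0, 0, 0.2, 1.5, 0, 0, 0, 0, 0, 0.2, 0, 0, 0, 0, 0, 0, 0.2])

```text
clock: 21.85
ee_pos: [0.7321, -0.0208, 0.205]
orientation: [[0.865, -0.0, -0.502], [0.001, -1.0, 0.002], [-0.502, -0.003, -0.865]]
contact_force: [-0.2, -0.3, 4.9]
opening: 0.0359
finger_force: 20.0
```

Run:
```python
from h import *
s=ctrl.observe(); print(s["contact_force"],s["opening"], "tool", s["orientation"].T@s["contact_force"])
plan(slot(.684,-.021,.0475,.024),0,30)
w,P=shot("wrist"); cv2.imwrite("pics/y3.png",w[0:300,:,::-1])
```

```text
[-0.15842989 -0.25745131  4.90236569] 0.03590114186554864 tool [-2.59731102  0.24445977 -4.16158449]
grasp now [ 0.6583 -0.0204  0.0778] shift mm [-3.6  0.2  1.1] rotv [-0.0023  0.0021  0.0012] rows rot 0.0 in target axes [-3.6  0.2  1.1]
```

View pics/y3.png

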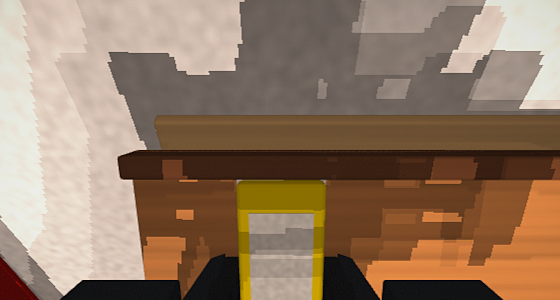

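The mailer's end at row 180 meets the lip edge at row 180. I'll nudge it slightly, release, and back out along the board's normal.

>>> drive_tool(steps=[1.5, 0, 0, 0, 0, 0, 0.2, 1, 0, 0, 0, 0, 0, 0.2, 0, 0, 0, 0, 0, 0, 0.2])

```text
clock: 22.2
ee_pos: [0.733, -0.0209, 0.2044]
orientation: [[0.862, -0.001, -0.507], [0.001, -1.0, 0.003], [-0.507, -0.003, -0.862]]
contact_force: [-7.9, 0.7, 12.5]
opening: 0.0358
finger_force: 20.0
```

>>> drive_tool(steps=[0, 0, 0, 0, 0, 0, 0.6, 0, 0, 0, 0, 0, 0, 0.6, 0, 0, 0, 0, 0, 0, 0.6, 0, 0, -15, 0, 0, 0, 0.6, 0, 0, -40, 0, 0, 0, 0.6, 0, 0, -45, 0, 0, 0, 0.6, 0, 0, 0, 0, 0, 0, 0.6])

```text
clock: 22.9
ee_pos: [0.7869, -0.0213, 0.2958]
orientation: [[0.87, 0.002, -0.494], [0.002, -1.0, -0.0], [-0.494, -0.001, -0.87]]
contact_force: [1.4, -0.1, 0.8]
opening: 0.0526
finger_force: 0.0
```

```bash
cat >> h.py <<'E'
def slopefind(im,P,name):
    "mailer outline on the board's top-face plane: gap to the lip etc."
    lo,hi,_=HS[name]; m=cv2.inRange(cv2.cvtColor(im,cv2.COLOR_RGB2HSV),lo,hi); m=cv2.morphologyEx(m,cv2.MORPH_CLOSE,np.ones((5,5),np.uint8))
    u=np.array([-np.cos(np.pi/6),0,.5]); n=np.array([.5,0,np.cos(np.pi/6)]); B=np.array([.684,-.096,.034])+n*.018
    c=max(cv2.findContours(m,0,2)[0],key=cv2.contourArea); W=[]
    for p in cv2.convexHull(c)[:,0]:
        o,d=ray(P,p); X=o+d*(np.dot(B-o,n)/np.dot(d,n)); W.append((np.dot(X-B,u)*1000,(X-B)[1]*1000))
    print(name,"board frame centre/size/angle",np.round(cv2.minAreaRect(np.array(W,np.float32))[0],1),np.round(cv2.minAreaRect(np.array(W,np.float32))[1],1),cv2.minAreaRect(np.array(W,np.float32))[2],"up min/max",np.min(W,0).round(1),np.max(W,0).round(1))
E
python3 - <<'E'
from h import *
im,P=shot("wrist"); slopefind(im,P,"yellow"); cv2.imwrite("pics/y4.png",im[:,:,::-1])
plan((.431,-.122,.2),-2)
im,P=shot("top")
for n in HS:
    for r in find(im,P,n,(220,220,450,310)): print(r)
E
```

```text
yellow board frame centre/size/angle [45.5 77.1] [35.5 94.4] 89.84121704101562 up min/max [-1.7 59.2] [92.8 94.8]
grasp now [ 0.7126 -0.0212  0.165 ] shift mm [-335.   100.2  128.9] rotv [0.0075 0.5201 0.0356] rows rot 3.5 in target axes [-350.9  113.   -54.4]
('blue', 431.2, -122.7, 93.9, 34.2, -2.5, [309.0, 264.0])
('green', 426.6, -374.1, 95.4, 36.8, -9.8, [416.0, 267.0])
('pack', 427.1, -209.5, 108.1, 42.6, -8.5, [347.0, 269.0])
('pack', 433.7, -288.4, 105.7, 42.4, -0.9, [380.0, 266.0])
```

>>> drive_tool(steps=[-40, 0, 0, 0, 0, 0, 0.8, -40, 0, 0, 0, 0, 0, 0.8, -40, 0, 0, 0, 0, 0, 0.8, -40, 0, 0, 0, 0, 0, 0.8, 0, 0, 0, 0, 0.13, 0, 0.8, 0, 0, 0, 0, 0.13, 0, 0.8, 0, 0, 0, 0, 0.13, 0, 0.8, 0, 0, 0, 0, 0.13, 0, 0.8])

```text
clock: 23.8
ee_pos: [0.6447, -0.0208, 0.3687]
orientation: [[1.0, -0.0, -0.003], [-0.0, -1.0, 0.002], [-0.003, -0.002, -1.0]]
contact_force: [0.2, 0.3, -0.0]
opening: 0.0703
finger_force: 0.0
```

>>> drive_tool(steps=[-43, 20, 13, 0, 0, 0.035, 0.8, -43, 20, 13, 0, 0, 0, 0.8, -43, 20, 13, 0, 0, 0, 0.8, -43, 20, 13, 0, 0, 0, 0.8, -43, 20, 13, 0, 0, 0, 0.8, 0, 0, 0, 0, 0, 0, 0.8, 0, 0, 0, 0, 0, 0, 0.8])

```text
clock: 24.5
ee_pos: [0.4261, -0.1147, 0.3054]
orientation: [[0.999, -0.037, -0.009], [-0.036, -0.999, 0.003], [-0.009, -0.003, -1.0]]
contact_force: [1.5, -0.2, 0.2]
opening: 0.0706
finger_force: 0.0
```

Run:
```python
from h import *
im,P=aim("blue",.022)
```

```text
('blue', 433.8, -120.3, 93.9, 35.2, -1.6, [290.0, 186.0])
grasp now [ 0.4265 -0.114   0.1589] shift mm [  7.4   6.  136.8] rotv [-0.0026  0.0069 -0.007 ] rows rot 0.1 in target axes [  6.4   5.7 136.9]
```

>>> drive_tool(steps=[6.4, 5.7, 30, 0, 0.007, -0.007, 0.75, 0, 0, 35, 0, 0, 0, 0.75, 0, 0, 35, 0, 0, 0, 0.75, 0, 0, 27, 0, 0, 0, 0.75, 0, 0, 9, 0, 0, 0, 0.75, 0, 0, 0, 0, 0, 0, 0.75])

```text
clock: 25.15
ee_pos: [0.4343, -0.1202, 0.1694]
orientation: [[1.0, -0.027, -0.0], [-0.027, -1.0, 0.003], [-0.0, -0.003, -1.0]]
contact_force: [-0.9, -0.4, 1.3]
opening: 0.0658
finger_force: 0.0
```

>>> drive_tool(steps=[0, 0, 0, 0, 0, 0, 0.2, 0, 0, 0, 0, 0, 0, 0.2, 0, 0, 0, 0, 0, 0, 0.2, 0, 0, 0, 0, 0, 0, 0.2, 0, 0, 0, 0, 0, 0, 0.2, 0, 0, 0, 0, 0, 0, 0.2], newtons=20)

```text
clock: 25.75
ee_pos: [0.4343, -0.1206, 0.1709]
orientation: [[1.0, -0.028, 0.003], [-0.028, -1.0, 0.003], [0.002, -0.003, -1.0]]
contact_force: [-1.4, 0.0, 8.1]
opening: 0.0358
finger_force: 20.0
```

Run:
```python
from h import *
plan((.42,-.12,.17),0)
```

```text
grasp now [ 0.4347 -0.1202  0.0239] shift mm [ -14.    -0.6 -146.1] rotv [-0.0026 -0.0025 -0.0282] rows rot 0.2 in target axes [ -14.3   -0.6 -146.1]
```

>>> drive_tool(steps=[0, 0, -25, 0, 0, 0, 0.2, 0, 0, -40, 0, 0, -0.028, 0.2, 0, 0, -40, 0, 0, 0, 0.2, 0, 0, -45, 0, 0, 0, 0.2, 42, -3.5, 0, 0, 0, 0, 0.2, 42, -3.5, 0, 0, 0, 0, 0.2, 42, -3.5, 0, 0, 0, 0, 0.2, 42, -3.5, 0, 0, 0, 0, 0.2, 42, -3.5, 0, 0, 0, 0, 0.2, 42, -3.5, 0, 0, 0, 0, 0.2])

```text
clock: 26.75
ee_pos: [0.6871, -0.0993, 0.3204]
orientation: [[1.0, 0.0, 0.0], [0.0, -1.0, 0.003], [0.0, -0.003, -1.0]]
contact_force: [0.5, -0.6, -0.7]
opening: 0.0357
finger_force: 20.0
```

>>> drive_tool(steps=[30, -3.5, 0, 0, 0, 0, 0.2, 0, 0, 0, 0, -0.131, 0, 0.2, 0, 0, 0, 0, -0.131, 0, 0.2, 0, 0, 0, 0, -0.131, 0, 0.2, 0, 0, 0, 0, -0.131, 0, 0.2, 40, 0, 20, 0, 0, 0, 0.2, 20, 0, 20, 0, 0, 0, 0.2, 0, 0, 30, 0, 0, 0, 0.2, 0, 0, 0, 0, 0, 0, 0.2])

```text
clock: 27.65
ee_pos: [0.7305, -0.0959, 0.2255]
orientation: [[0.862, -0.002, -0.506], [0.0, -1.0, 0.004], [-0.506, -0.004, -0.862]]
contact_force: [-1.7, 0.4, 0.4]
opening: 0.0358
finger_force: 20.0
```

Run:
```python
from h import *
s=ctrl.observe(); print(s["contact_force"],s["opening"],s["finger_force"])
plan(slot(.6855,-.096,.0475,.024),0,30)
```

```text
[-1.69745549  0.36112945  0.35430546] 0.035834792754377225 19.99922275543213
grasp now [ 0.6561 -0.0953  0.0987] shift mm [ 9.4  0.2 17.3] rotv [-0.0041  0.007   0.0004] rows rot 0.1 in target axes [ 9.2  0.1 17.4]
```

>>> drive_tool(steps=[0, 0, 10, 0, 0.005, 0, 0.2, 0, 0, 5, 0, 0, 0, 0.2, 3, 0, 0, 0, 0, 0, 0.2, 3, 0, 0, 0, 0, 0, 0.2, 2, 0, 1, 0, 0, 0, 0.2, 0, 0, 0, 0, 0, 0, 0.2])

```text
clock: 28.25
ee_pos: [0.7321, -0.0961, 0.2122]
orientation: [[0.869, 0.0, -0.495], [0.001, -1.0, 0.002], [-0.495, -0.002, -0.869]]
contact_force: [-0.9, -0.1, -1.0]
opening: 0.0358
finger_force: 20.0
```

>>> drive_tool(steps=[1.5, 0, 0, 0, 0, 0, 0.2, 1, 0, 0, 0, 0, 0, 0.2, 0, 0, 0, 0, 0, 0, 0.2])

```text
clock: 28.55
ee_pos: [0.734, -0.0962, 0.2109]
orientation: [[0.869, -0.0, -0.495], [0.001, -1.0, 0.002], [-0.495, -0.002, -0.869]]
contact_force: [0.4, -0.1, -1.1]
opening: 0.0356
finger_force: 20.0
```

Run:
```python
from h import *
s=ctrl.observe(); print("tool",s["orientation"].T@s["contact_force"])
plan(slot(.6855,-.096,.0475,.024),0,30)
```

```text
tool [0.87113655 0.14812475 0.76589848]
grasp now [ 0.6612 -0.0959  0.0832] shift mm [-1.1 -0.2  6.5] rotv [-0.0022 -0.0057  0.001 ] rows rot 0.0 in target axes [-1.  -0.2  6.5]
```

>>> drive_tool(steps=[-1, 0, 3, 0, -0.005, 0, 0.2, 0, 0, 2, 0, 0, 0, 0.2, 0, 0, 1.5, 0, 0, 0, 0.2, 0, 0, 0, 0, 0, 0, 0.2])

```text
clock: 28.95
ee_pos: [0.7299, -0.0961, 0.2062]
orientation: [[0.867, -0.0, -0.499], [0.001, -1.0, 0.002], [-0.499, -0.002, -0.867]]
contact_force: [0.0, 0.7, 1.3]
opening: 0.0357
finger_force: 20.0
```

>>> drive_tool(steps=[1.5, 0, 0, 0, 0, 0, 0.2, 1.5, 0, 0, 0, 0, 0, 0.2, 0, 0, 0, 0, 0, 0, 0.2])

```text
clock: 29.25
ee_pos: [0.7321, -0.0963, 0.2049]
orientation: [[0.865, -0.001, -0.502], [0.001, -1.0, 0.003], [-0.502, -0.003, -0.865]]
contact_force: [-3.8, 1.8, 6.1]
opening: 0.0355
finger_force: 20.0
```

Run:
```python
from h import *
s=ctrl.observe(); print("tool",s["orientation"].T@s["contact_force"])
plan(slot(.6855,-.096,.0475,.024),0,30)
```

```text
tool [-6.3589909  -1.84735837 -3.40532642]
grasp now [ 0.6583 -0.0959  0.0777] shift mm [-2.4 -0.3  0.3] rotv [-0.0026  0.0019  0.0006] rows rot 0.0 in target axes [-2.4 -0.3  0.3]
```

Lip contact felt, at the same x as the first mailer. One more millimetre, then release.

>>> drive_tool(steps=[1, 0, 0, 0, 0, 0, 0.2, 0, 0, 0, 0, 0, 0, 0.6, 0, 0, 0, 0, 0, 0, 0.6, 0, 0, 0, 0, 0, 0, 0.6, 0, 0, -15, 0, 0, 0, 0.6, 0, 0, -40, 0, 0, 0, 0.6, 0, 0, -45, 0, 0, 0, 0.6, 0, 0, 0, 0, 0, 0, 0.6])

```text
clock: 30.05
ee_pos: [0.786, -0.0965, 0.2965]
orientation: [[0.871, 0.003, -0.491], [0.002, -1.0, -0.001], [-0.491, -0.0, -0.871]]
contact_force: [0.3, 0.7, 0.5]
opening: 0.0527
finger_force: 0.0
```

Run:
```python
from h import *
im,P=shot("wrist"); slopefind(im,P,"blue"); slopefind(im,P,"yellow"); cv2.imwrite("pics/bl4.png",im[:,:,::-1])
im,P=shot("top")
for n in HS:
    for r in find(im,P,n,(220,220,450,310)): print(r)
```

```text
blue board frame centre/size/angle [45.2  1.6] [35.2 94.2] 89.88655090332031 up min/max [ -1.9 -16.1] [92.3 19.2]
yellow board frame centre/size/angle [45.4 75.1] [38.7 94.2] 89.84033966064453 up min/max [-1.7 55.8] [92.5 94.5]
('green', 426.6, -374.4, 95.4, 36.3, -10.0, [416.0, 268.0])
('pack', 427.1, -209.3, 108.0, 42.8, -8.3, [346.0, 269.0])
('pack', 433.7, -288.4, 105.7, 42.5, -0.9, [380.0, 267.0])
```

>>> drive_tool(steps=[-40, 0, 0, 0, 0, 0, 0.8, -40, 0, 0, 0, 0, 0, 0.8, -40, 0, 0, 0, 0, 0, 0.8, -40, 0, 0, 0, 0, 0, 0.8, 0, 0, 0, 0, 0.13, 0, 0.8, 0, 0, 0, 0, 0.13, 0, 0.8, 0, 0, 0, 0, 0.13, 0, 0.8, 0, 0, 0, 0, 0.13, 0, 0.8])

```text
clock: 30.95
ee_pos: [0.6435, -0.0961, 0.3689]
orientation: [[1.0, -0.001, -0.0], [-0.001, -1.0, 0.002], [-0.0, -0.002, -1.0]]
contact_force: [-0.3, 0.6, -0.3]
opening: 0.0709
finger_force: 0.0
```

>>> drive_tool(steps=[-27, 34.5, 7.5, 0, 0, 0, 0.8, -27, 34.5, 7.5, 0, 0, 0, 0.8, -27, 34.5, 7.5, 0, 0, 0, 0.8, -27, 34.5, 7.5, 0, 0, 0, 0.8, -27, 34.5, 7.5, 0, 0, 0, 0.8, -27, 34.5, 7.5, 0, 0, 0, 0.8, -27, 34.5, 7.5, 0, 0, 0, 0.8, -26, 34.5, 7.5, 0, 0, 0, 0.8, 0, 0, 0, 0, 0, 0.085, 0.8, 0, 0, 0, 0, 0, 0.085, 0.8])

```text
clock: 31.95
ee_pos: [0.4268, -0.3729, 0.3088]
orientation: [[0.984, -0.177, -0.006], [-0.177, -0.984, 0.004], [-0.006, -0.003, -1.0]]
contact_force: [0.1, 0.8, -0.2]
opening: 0.0706
finger_force: 0.0
```

>>> drive_tool(steps=[0, 0, 0, 0, 0, 0, 0.8, 0, 0, 0, 0, 0, 0, 0.8])

```text
clock: 32.15
ee_pos: [0.4291, -0.3715, 0.3094]
orientation: [[0.986, -0.167, -0.005], [-0.167, -0.986, 0.003], [-0.005, -0.003, -1.0]]
contact_force: [0.2, 0.4, -0.0]
opening: 0.0707
finger_force: 0.0
```

Run:
```python
from h import *
im,P=aim("green",.022)
```

```text
('green', 429.6, -373.8, 94.2, 34.9, -10.1, [288.0, 204.0])
grasp now [ 0.4287 -0.3711  0.1626] shift mm [  1.3   2.5 140.6] rotv [-0.0025  0.0046  0.0089] rows rot 0.1 in target axes [  0.7   2.2 140.6]
```

>>> drive_tool(steps=[1, 2.3, 35, 0, 0.004, 0.009, 0.75, 0, 0, 35, 0, 0, 0, 0.75, 0, 0, 35, 0, 0, 0, 0.75, 0, 0, 25, 0, 0, 0, 0.75, 0, 0, 9, 0, 0, 0, 0.75, 0, 0, 0, 0, 0, 0, 0.75])

```text
clock: 32.8
ee_pos: [0.4297, -0.374, 0.1705]
orientation: [[0.984, -0.177, -0.001], [-0.177, -0.984, 0.003], [-0.001, -0.003, -1.0]]
contact_force: [-0.5, -0.5, 1.5]
opening: 0.066
finger_force: 0.0
```

>>> drive_tool(steps=[0, 0, 0, 0, 0, 0, 0.2, 0, 0, 0, 0, 0, 0, 0.2, 0, 0, 0, 0, 0, 0, 0.2, 0, 0, 0, 0, 0, 0, 0.2, 0, 0, 0, 0, 0, 0, 0.2, 0, 0, 0, 0, 0, 0, 0.2], newtons=20)

```text
clock: 33.4
ee_pos: [0.4303, -0.3748, 0.172]
orientation: [[0.984, -0.178, 0.002], [-0.178, -0.984, 0.001], [0.002, -0.002, -1.0]]
contact_force: [1.1, 1.2, 6.9]
opening: 0.0357
finger_force: 20.0
```

Run:
```python
from h import *
plan((.7,-.171,.17),0)
```

```text
grasp now [ 0.4306 -0.3746  0.025 ] shift mm [ 229.4 -248.8 -144.1] rotv [-0.0015 -0.002  -0.1791] rows rot 1.2 in target axes [ 269.7 -203.8 -145. ]
```

>>> drive_tool(steps=[0, 0, -25, 0, 0, 0, 0.2, 0, 0, -40, 0, 0, -0.06, 0.2, 0, 0, -40, 0, 0, -0.06, 0.2, 0, 0, -45, 0, 0, -0.059, 0.2, 35, -33, 0, 0, 0, 0, 0.2, 35, -33, 0, 0, 0, 0, 0.2, 35, -33, 0, 0, 0, 0, 0.2, 35, -33, 0, 0, 0, 0, 0.2, 35, -33, 0, 0, 0, 0, 0.2, 35, -33, 0, 0, 0, 0, 0.2])

```text
clock: 34.4
ee_pos: [0.641, -0.175, 0.3218]
orientation: [[1.0, 0.0, 0.001], [-0.0, -1.0, 0.002], [0.001, -0.002, -1.0]]
contact_force: [0.3, -1.1, -0.5]
opening: 0.0355
finger_force: 20.0
```

>>> drive_tool(steps=[35, -6, 0, 0, 0, 0, 0.2, 35, 0, 0, 0, -0.131, 0, 0.2, 0, 0, 0, 0, -0.131, 0, 0.2, 0, 0, 0, 0, -0.131, 0, 0.2, 0, 0, 0, 0, -0.131, 0, 0.2, 30, 0, 20, 0, 0, 0, 0.2, 20, 0, 20, 0, 0, 0, 0.2, 0, 0, 25, 0, 0, 0, 0.2, 0, 0, 0, 0, 0, 0, 0.2, 0, 0, 0, 0, 0, 0, 0.2])

```text
clock: 35.4
ee_pos: [0.7208, -0.1707, 0.2411]
orientation: [[0.866, -0.0, -0.5], [0.0, -1.0, 0.002], [-0.5, -0.002, -0.866]]
contact_force: [0.2, -0.0, 0.2]
opening: 0.0354
finger_force: 20.0
```

Run:
```python
from h import *
s=ctrl.observe(); print(s["contact_force"],s["opening"],s["finger_force"])
plan(slot(.6855,-.171,.0475,.024),0,30)
```

```text
[ 0.16306126 -0.01017785  0.22311265] 0.035366153465227965 19.99950259923935
grasp now [ 0.6473 -0.1705  0.1138] shift mm [25.5  0.3 26. ] rotv [-0.0015 -0.0001  0.0004] rows rot 0.0 in target axes [25.5  0.3 26. ]
```

>>> drive_tool(steps=[16, 0, 10, 0, 0, 0, 0.2, 0, 0, 8, 0, 0, 0, 0.2, 0, 0, 5, 0, 0, 0, 0.2, 3, 0, 0, 0, 0, 0, 0.2, 3, 0, 1, 0, 0, 0, 0.2, 2, 0, 0.5, 0, 0, 0, 0.2, 0, 0, 0, 0, 0, 0, 0.2])

```text
clock: 36.1
ee_pos: [0.7296, -0.1706, 0.2076]
orientation: [[0.867, 0.0, -0.499], [0.001, -1.0, 0.001], [-0.499, -0.002, -0.867]]
contact_force: [0.6, -0.1, -0.6]
opening: 0.0355
finger_force: 20.0
```

>>> drive_tool(steps=[1.5, 0, 0, 0, 0, 0, 0.2, 1, 0, 0, 0, 0, 0, 0.2, 0, 0, 0, 0, 0, 0, 0.2])

```text
clock: 36.4
ee_pos: [0.7316, -0.1707, 0.2064]
orientation: [[0.867, -0.0, -0.499], [0.001, -1.0, 0.001], [-0.499, -0.002, -0.867]]
contact_force: [-0.2, -0.6, 0.5]
opening: 0.0358
finger_force: 20.0
```

Run:
```python
from h import *
s=ctrl.observe(); print("tool",s["orientation"].T@s["contact_force"])
plan(slot(.6855,-.171,.0475,.024),0,30)
```

```text
tool [-0.41191311  0.60969075 -0.37853952]
grasp now [ 0.6583 -0.1705  0.0791] shift mm [-1.2  0.3  1.4] rotv [-0.0013 -0.001   0.0008] rows rot 0.0 in target axes [-1.2  0.3  1.4]
```

>>> drive_tool(steps=[0, 0, 1, 0, 0, 0, 0.2, 1.2, 0, 0, 0, 0, 0, 0.2, 1, 0, 0, 0, 0, 0, 0.2, 0, 0, 0, 0, 0, 0, 0.2])

```text
clock: 36.8
ee_pos: [0.7324, -0.1708, 0.206]
orientation: [[0.865, -0.001, -0.502], [0.0, -1.0, 0.002], [-0.502, -0.002, -0.865]]
contact_force: [-4.3, 2.6, 10.5]
opening: 0.036
finger_force: 20.0
```

>>> drive_tool(steps=[0.8, 0, 0, 0, 0, 0, 0.2, 0, 0, 0, 0, 0, 0, 0.2])

```text
clock: 37.0
ee_pos: [0.7326, -0.1709, 0.2058]
orientation: [[0.864, -0.001, -0.504], [-0.0, -1.0, 0.002], [-0.504, -0.002, -0.864]]
contact_force: [-6.7, 2.2, 12.7]
opening: 0.0357
finger_force: 20.0
```

Run:
```python
from h import *
s=ctrl.observe(); print("tool",s["orientation"].T@s["contact_force"])
plan(slot(.6855,-.171,.0475,.024),0,30)
```

```text
tool [-12.19883909  -2.19437814  -7.53958421]
grasp now [ 0.6586 -0.1706  0.0788] shift mm [-2.4  0.1  1.4] rotv [-0.0024  0.0041 -0.0003] rows rot 0.0 in target axes [-2.4  0.1  1.3]
```

Contact with the lip. I'll release and retract.

>>> drive_tool(steps=[0, 0, 0, 0, 0, 0, 0.6, 0, 0, 0, 0, 0, 0, 0.6, 0, 0, 0, 0, 0, 0, 0.6, 0, 0, -15, 0, 0, 0, 0.6, 0, 0, -40, 0, 0, 0, 0.6, 0, 0, -45, 0, 0, 0, 0.6, 0, 0, 0, 0, 0, 0, 0.6])

```text
clock: 37.7
ee_pos: [0.7862, -0.1707, 0.2965]
orientation: [[0.871, 0.003, -0.491], [0.002, -1.0, -0.003], [-0.491, 0.001, -0.871]]
contact_force: [1.0, 0.9, -0.5]
opening: 0.0526
finger_force: 0.0
```

Run:
```python
from h import *
im,P=shot("wrist")
for n in("green","blue","yellow"): slopefind(im,P,n)
im,P=shot("top")
for r in find(im,P,"pack",(220,220,450,310)): print(r)
```

```text
green board frame centre/size/angle [ 45.2 -73.1] [35.3 94.3] 89.85678100585938 up min/max [ -2.  -90.8] [ 92.3 -55.4]
blue board frame centre/size/angle [45.3 -0.2] [37.9 94.2] 89.94361877441406 up min/max [ -1.8 -19.2] [92.4 18.7]
yellow board frame centre/size/angle [45.5 72.8] [43.1 94.1] 89.85675048828125 up min/max [-1.6 51.2] [92.6 94.4]
('pack', 427.1, -209.3, 108.0, 42.8, -8.3, [346.0, 269.0])
('pack', 433.7, -288.4, 105.7, 42.5, -0.9, [380.0, 267.0])
```

>>> drive_tool(steps=[-40, 0, 0, 0, 0, 0, 0.9, -40, 0, 0, 0, 0, 0, 0.9, -40, 0, 0, 0, 0, 0, 0.9, -40, 0, 0, 0, 0, 0, 0.9, 0, 0, 0, 0, 0.13, 0, 0.9, 0, 0, 0, 0, 0.13, 0, 0.9, 0, 0, 0, 0, 0.13, 0, 0.9, 0, 0, 0, 0, 0.13, 0, 0.9])

```text
clock: 38.6
ee_pos: [0.6438, -0.1704, 0.3688]
orientation: [[1.0, -0.001, -0.001], [-0.001, -1.0, 0.002], [-0.001, -0.002, -1.0]]
contact_force: [-0.5, 0.1, -0.6]
opening: 0.0796
finger_force: 0.0
```

>>> drive_tool(steps=[-43, 7.5, 12, 0, 0, 0, 0.68, -43, 7.5, 12, 0, 0, 0, 0.68, -43, 7.5, 12, 0, 0, 0, 0.68, -43, 7.5, 12, 0, 0, 0, 0.68, -42, 7, 11, 0, 0, 0, 0.68, 0, 0, 0, 0, 0, 0.073, 0.68, 0, 0, 0, 0, 0, 0.073, 0.68, 0, 0, 0, 0, 0, 0, 0.68, 0, 0, 0, 0, 0, 0, 0.68])

```text
clock: 39.5
ee_pos: [0.4301, -0.2072, 0.3112]
orientation: [[0.99, -0.143, -0.005], [-0.143, -0.99, 0.002], [-0.005, -0.001, -1.0]]
contact_force: [0.1, 0.6, -0.0]
opening: 0.0598
finger_force: 0.0
```

Run:
```python
from h import *
im,P=aim("pack",.025); cv2.imwrite("pics/p1.png",im[:,:,::-1])
```

```text
('pack', 430.5, -208.1, 107.3, 42.4, -8.6, [284.0, 182.0])
grasp now [ 0.4297 -0.207   0.1644] shift mm [  0.9   0.9 139.4] rotv [-0.0012  0.0045  0.0062] rows rot 0.1 in target axes [  0.3   0.7 139.4]
```

View pics/p1.png

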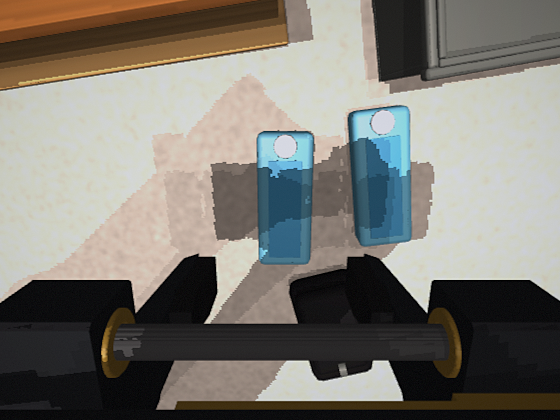

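Both packs are visible, pack_1 at (286,198) and pack_2 at (381,178). The mouse is clear of the fingers.

>>> drive_tool(steps=[0.5, 0.8, 35, 0, 0.004, 0.006, 0.68, 0, 0, 35, 0, 0, 0, 0.68, 0, 0, 35, 0, 0, 0, 0.68, 0, 0, 25, 0, 0, 0, 0.68, 0, 0, 8, 0, 0, 0, 0.68, 0, 0, 0, 0, 0, 0, 0.68])

```text
clock: 40.15
ee_pos: [0.4307, -0.2085, 0.1734]
orientation: [[0.989, -0.151, -0.001], [-0.151, -0.989, 0.002], [-0.001, -0.002, -1.0]]
contact_force: [0.3, 0.4, 1.2]
opening: 0.0602
finger_force: 0.0
```

>>> drive_tool(steps=[0, 0, 0, 0, 0, 0, 0.2, 0, 0, 0, 0, 0, 0, 0.2, 0, 0, 0, 0, 0, 0, 0.2, 0, 0, 0, 0, 0, 0, 0.2, 0, 0, 0, 0, 0, 0, 0.2], newtons=25)

```text
clock: 40.65
ee_pos: [0.4316, -0.2088, 0.1751]
orientation: [[0.988, -0.151, 0.003], [-0.151, -0.988, 0.0], [0.003, -0.001, -1.0]]
contact_force: [-0.9, 0.1, 8.1]
opening: 0.0436
finger_force: 25.0
```

>>> drive_tool(steps=[0, 0, -25, 0, 0, 0, 0.2, 0, 0, -40, 0, 0, 0, 0.2, 0, 0, -45, 0, 0, 0, 0.2, 0, 0, -45, 0, 0, 0, 0.2, 0, 0, -30, 0, 0, 0, 0.2, 0, 0, 0, 0, 0, 0, 0.2])

```text
clock: 41.25
ee_pos: [0.4318, -0.2093, 0.3624]
orientation: [[0.988, -0.151, 0.008], [-0.151, -0.988, 0.0], [0.008, -0.001, -1.0]]
contact_force: [0.5, -0.3, -2.1]
opening: 0.0435
finger_force: 25.0
```

Run:
```python
from h import *
s=ctrl.observe();print(s["opening"],s["finger_force"])
plan((.598,-.405,.20),0)
```

```text
0.04353341326135869 24.99774992465973
grasp now [ 0.433  -0.2093  0.2155] shift mm [193.8 168.3  16.7] rotv [-0.0008 -0.0079 -0.1519] rows rot 1.0 in target axes [166.2 195.7  15.4]
```

>>> drive_tool(steps=[0, 0, 0, 0, -0.004, -0.076, 0.2, 0, 0, 0, 0, -0.004, -0.076, 0.2, 33.3, 35, 0, 0, 0, 0, 0.2, 33.3, 35, 0, 0, 0, 0, 0.2, 33.3, 35, 0, 0, 0, 0, 0.2, 33.3, 35, 0, 0, 0, 0, 0.2, 33.3, 35, 0, 0, 0, 0, 0.2, 0, 0, 30, 0, 0, 0, 0.2, 0, 0, 40, 0, 0, 0, 0.2, 0, 0, 0, 0, 0, 0, 0.2])

```text
clock: 42.25
ee_pos: [0.5949, -0.3816, 0.2801]
orientation: [[1.0, -0.001, -0.016], [-0.001, -1.0, 0.009], [-0.016, -0.009, -1.0]]
contact_force: [-1.2, 0.7, -1.2]
opening: 0.044
finger_force: 25.0
```

Run:
```python
from h import *
s=ctrl.observe();print(s["opening"],s["finger_force"],s["contact_force"])
plan((.598,-.384,.097),0)
```

```text
0.043995625568470115 24.997639060020447 [-1.18185942  0.67772005 -1.22774772]
grasp now [ 0.5925 -0.3802  0.1331] shift mm [ 3.7  2.8 36. ] rotv [-0.0093  0.0164 -0.0007] rows rot 0.1 in target axes [ 3.1  2.4 36.1]
```

>>> drive_tool(steps=[3, 2, 18, -0.008, 0.012, 0, 0.2, 0, 0, 16, 0, 0, 0, 0.2, 0, 0, 0, 0, 0, 0, 0.2, 0, 0, 0, 0, 0, 0, 0.68, 0, 0, 0, 0, 0, 0, 0.68, 0, 0, 0, 0, 0, 0, 0.68, 0, 0, -40, 0, 0, 0, 0.68, 0, 0, -45, 0, 0, 0, 0.68, 0, 0, -40, 0, 0, 0, 0.68])

```text
clock: 43.15
ee_pos: [0.5991, -0.385, 0.3812]
orientation: [[1.0, -0.0, 0.006], [-0.0, -1.0, -0.007], [0.006, 0.007, -1.0]]
contact_force: [0.9, -0.8, 0.2]
opening: 0.0602
finger_force: 0.0
```

Run:
```python
from h import *
im,P=shot("top")
for r in find(im,P,"pack",(220,100,480,310)): print(r)
plan((.437,-.286,.164),-1)
```

```text
grasp now [ 0.6022 -0.3886  0.2419] shift mm [-164.2 -101.6   74.2] rotv [ 0.0129 -0.0144  0.0172] rows rot 0.2 in target axes [-164.8  -97.8   77.8]
```

>>> drive_tool(steps=[-33, -19.7, 5, 0.006, -0.007, 0.017, 0.68, -33, -19.7, 12, 0.005, -0.006, 0, 0.68, -33, -19.7, 18, 0, 0, 0, 0.68, -33, -19.7, 20, 0, 0, 0, 0.68, -33, -19.5, 20, 0, 0, 0, 0.68, 0, 0, 0, 0, 0, 0, 0.68, 0, 0, 0, 0, 0, 0, 0.68])

```text
clock: 43.9
ee_pos: [0.4349, -0.2839, 0.3047]
orientation: [[1.0, -0.018, -0.007], [-0.018, -1.0, 0.005], [-0.007, -0.005, -1.0]]
contact_force: [0.9, -1.7, 0.6]
opening: 0.0599
finger_force: 0.0
```

Run:
```python
from h import *
im,P=aim("pack",.025)
im,P=shot("top")
for r in find(im,P,"pack",(370,130,480,250),ztop=.03): print(r)
```

```text
('pack', 437.2, -287.8, 107.1, 42.1, -0.5, [291.0, 187.0])
grasp now [ 0.4352 -0.284   0.1582] shift mm [  2.    3.8 133.2] rotv [-0.0038  0.0056 -0.0082] rows rot 0.1 in target axes [  1.2   3.3 133.2]
('pack', 600.2, -382.5, 92.7, 43.4, 1.0, [414.0, 199.0])
```

Pack_1 is in the bin. Now pack_2.

>>> drive_tool(steps=[1.5, 3.5, 35, -0.003, 0.005, -0.008, 0.68, 0, 0, 35, 0, 0, 0, 0.68, 0, 0, 35, 0, 0, 0, 0.68, 0, 0, 20, 0, 0, 0, 0.68, 0, 0, 8, 0, 0, 0, 0.68, 0, 0, 0, 0, 0, 0, 0.68])

```text
clock: 44.6
ee_pos: [0.4367, -0.2879, 0.171]
orientation: [[1.0, -0.009, -0.003], [-0.009, -1.0, 0.001], [-0.003, -0.001, -1.0]]
contact_force: [-1.5, 0.1, 0.8]
opening: 0.0598
finger_force: 0.0
```

>>> drive_tool(steps=[0, 0, 0, 0, 0, 0, 0.2, 0, 0, 0, 0, 0, 0, 0.2, 0, 0, 0, 0, 0, 0, 0.2, 0, 0, 0, 0, 0, 0, 0.2, 0, 0, 0, 0, 0, 0, 0.2])

```text
clock: 45.1
ee_pos: [0.4367, -0.2877, 0.1724]
orientation: [[1.0, -0.009, -0.001], [-0.009, -1.0, 0.001], [-0.001, -0.001, -1.0]]
contact_force: [0.1, -0.5, 6.2]
opening: 0.0437
finger_force: 25.0
```

>>> drive_tool(steps=[0, 0, -25, 0, 0, 0, 0.2, 0, 0, -40, 0, 0, 0, 0.2, 0, 0, -45, 0, 0, 0, 0.2, 0, 0, -45, 0, 0, 0, 0.2, 0, 0, -30, 0, 0, 0, 0.2, 0, 0, 0, 0, 0, 0, 0.2])

```text
clock: 45.7
ee_pos: [0.4373, -0.2884, 0.36]
orientation: [[1.0, -0.009, 0.004], [-0.009, -1.0, -0.001], [0.004, 0.0, -1.0]]
contact_force: [-0.7, -0.9, -1.7]
opening: 0.0436
finger_force: 25.0
```

Run:
```python
from h import *
s=ctrl.observe();print(s["opening"],s["finger_force"])
plan((.598,-.368,.20),0)
```

```text
0.04361526505528631 24.988551065325737
grasp now [ 0.4379 -0.2885  0.213 ] shift mm [161.3  78.1  13.7] rotv [ 0.0005 -0.0037 -0.0091] rows rot 0.1 in target axes [160.7  79.6  13. ]
```

>>> drive_tool(steps=[32.2, 15.6, 0, 0, 0, -0.009, 0.2, 32.2, 15.6, 0, 0, 0, 0, 0.2, 32.2, 15.6, 0, 0, 0, 0, 0.2, 32.2, 15.6, 0, 0, 0, 0, 0.2, 32.2, 15.6, 0, 0, 0, 0, 0.2, 0, 0, 30, 0, 0, 0, 0.2, 0, 0, 40, 0, 0, 0, 0.2, 0, 0, 0, 0, 0, 0, 0.2, 0, 0, 0, 0, 0, 0, 0.2])

```text
clock: 46.6
ee_pos: [0.5967, -0.3655, 0.2848]
orientation: [[1.0, -0.001, -0.005], [-0.001, -1.0, 0.003], [-0.005, -0.003, -1.0]]
contact_force: [-1.3, -0.1, 0.4]
opening: 0.0434
finger_force: 25.0
```

Run:
```python
from h import *
s=ctrl.observe();print(s["opening"],s["finger_force"],s["contact_force"])
plan((.598,-.368,.103),0)
```

```text
0.043390550180855005 24.988470165990293 [-1.34403936 -0.11506346  0.40538818]
grasp now [ 0.5959 -0.3651  0.1378] shift mm [ 1.5  2.6 34.8] rotv [-0.0032  0.0052 -0.0006] rows rot 0.0 in target axes [ 1.3  2.5 34.8]
```

>>> drive_tool(steps=[1.5, 2.5, 18, 0, 0, 0, 0.2, 0, 0, 16, 0, 0, 0, 0.2, 0, 0, 0, 0, 0, 0, 0.2, 0, 0, 0, 0, 0, 0, 0.68, 0, 0, 0, 0, 0, 0, 0.68, 0, 0, 0, 0, 0, 0, 0.68, 0, 0, -40, 0, 0, 0, 0.68, 0, 0, -45, 0, 0, 0, 0.68, 0, 0, -45, 0, 0, 0, 0.68, 0, 0, 0, 0, 0, 0, 0.68])

```text
clock: 47.6
ee_pos: [0.5998, -0.3704, 0.3896]
orientation: [[1.0, -0.0, 0.007], [-0.0, -1.0, -0.005], [0.007, 0.005, -1.0]]
contact_force: [0.4, -0.2, 0.3]
opening: 0.0597
finger_force: 0.0
```

>>> drive_tool(steps=[-30, 0, -10, 0, 0, 0, 0.68, -30, 0, -10, 0, 0, 0, 0.68, -30, 0, -10, 0, 0, 0, 0.68, -30, 0, -10, 0, 0, 0, 0.68, -30, 0, 0, 0, 0, 0, 0.68, -30, 0, 0, 0, 0, 0, 0.68, 0, 0, 0, 0, 0, 0, 0.68])

```text
clock: 48.3
ee_pos: [0.4149, -0.3695, 0.4227]
orientation: [[1.0, -0.006, -0.003], [-0.006, -1.0, 0.003], [-0.003, -0.003, -1.0]]
contact_force: [-0.5, -0.5, 0.1]
opening: 0.0597
finger_force: 0.0
```

Run:
```python
from h import *
im,P=shot("top"); im2,P2=shot("scene")
cv2.imwrite("pics/f1.png",np.hstack([cv2.resize(im[100:340,30:480],(450,240)),np.zeros((240,1,3),np.uint8)])[:,:,::-1])
o=np.zeros((600,560,3),np.uint8); o[:420]=im2; o[420:,:300]=im[120:300,30:330]; o[420:,300:]=im[120:300,230:490]
cv2.imwrite("pics/f1.png",o[:,:,::-1])
```

```text
(no output)
```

View pics/f1.png

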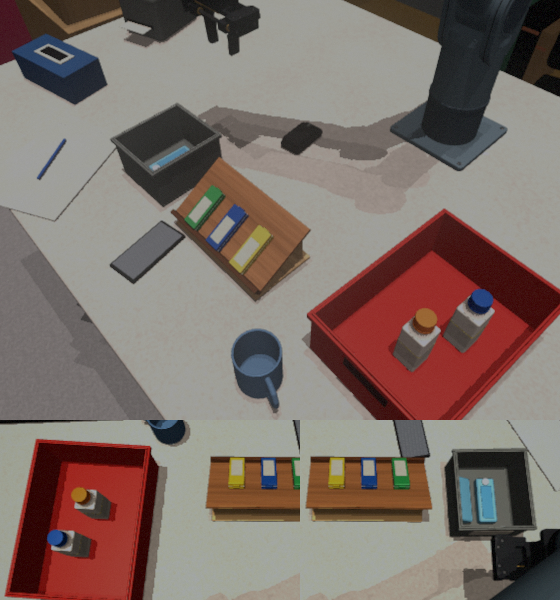

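The final view shows both bottles upright in the tote, three mailers side by side against the lip at (205,207), (227,228) and (250,249), and both packs in the bin. The mug, phone and mouse haven't moved.

```bash
python3 -c "
from bench import ctrl
print(ctrl.close_job())"
```

```text
the job is handed in; nothing more can be done
None
```

The job is handed in at about 48 s of the 210 s allowed: both bottles stand upright in the tote, all three mailers lie on the rest against the lip, both cold packs are in the bin, and the mug, phone and mouse were left alone.

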